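Roll a gearmotor into a vee fixture, bring it up to the end stop and clamp it

TASK

Get the gearmotor ready for work in the vee fixture: roll it along the deck into the vee without picking it up, slide it gently endways until its rear rests against the end stop, and let go so that it lies centred in the vee by itself. Then push the handle of the toggle clamp all the way down until it locks and the clamp holds the motor, and leave it so. Nothing may be forced, and the other things on the bench stay where they are.

Things in the scene. Friction and masses are not known exactly. Their poses are not given: they have to be found in the camera images.
- vee_fixture: Fixture screwed to the bench on a 175 x 345 mm aluminium base plate: a vee block, a deck before it, a toggle clamp behind it, an end stop at one end. Origin: on the bench below the middle of the vee's width. x runs along the vee to the end stop, y is the way the motor rolls (deck, vee, clamp), z up. The sizes below are mm in this frame. The clamp stands at y 40 to 142, x within 20 of 0, z up to 112.
- deck (a point): Middle of the run-in deck of black folded sheet, on its top: flat and level, z = 45, y from -150 to -22, x from -55 to 30.
- vee_seat (a point): Where the axis of the seated motor lies: x = 0, y = 0, z = 48.5 (the motor's top is then at z = 66.5). The 90 degree steel vee spans x from -55 to 30; its mouth is 44 wide, from the deck's edge at y = -22, its bottom at z = 23; its far flank rises to a cheek 8 higher than the deck (z = 53, y 30 to 40), so a motor rolled slowly over the edge drops 14.5 and stays.
- stop_bracket (a point): Top of the small fixed block, at x = 84, that holds the end stop's rod. The stop is an upright steel fork facing -x: two prongs 10 wide with middles at y = -15 and 15, z 40 to 66, 6 thick. It is adjustable and locked: its face lies somewhere from x = 33 to 57, at an unmeasured place to be found by touch. It does not give.
- motor: Loose gearmotor: steel cylinder 36 mm in diameter, 88 long, 0.36 kg give or take a fifth, friction about 0.3, rolls freely. Origin: its centre. Own x = its axis, pointing to the rear (black cap, stop side); rear face at +44, front face at -44, from whose middle an 8 mm shaft sticks out to -64; y and z turn as it rolls. Starts on the deck, up to 0.2 rad askew, short of the stop. Put no more than 12 N on it.
- spindle: Sprung spindle at the end of the clamp's arm, with a round rubber foot 14 mm in diameter that presses on the motor's top in the middle of the vee once locked. Origin: centre of the foot's flat face. Open, the arm stands upright at y 60 to 85, x within 8 of 0, up to z = 165, the spindle pointing from it to -y as far as y = 26 at z = 150: keep the gripper's body clear of it.
- handle_end (a point): Point on the upper face of the clamp's handle, mid-width, 14 mm from its free end (a black grip 20 wide along x, 14 thick, 80 long). At first it stands 70 degrees above level, this point at y = 107, z = 210, upper face to -y, end at z = 220. Pushed to +y and down (2 to 8 N) it swings about y = 70, z = 100 (radius 120) to lie nearly level, point at y = 176, z = 141, over centre on a hard stop, and stays.
- clamp_arm (a joint): Angle of the clamp's arm in rad: 1.50 open (arm upright, as at first), about 0.03 locked (arm level, foot on the motor). The handle moves it through a toggle linkage; it stays where it is left.
- drive_wheel: Bystander: robot drive wheel lying flat, rubber tyre 84 mm in diameter, 26 mm high. Origin: centre of its underside.
- screwdriver: Bystander: screwdriver with a black handle, 190 mm long, lying on the bench. Origin: underside, along its length.
- screw_tray: Bystander: grey two-compartment screw tray, 90 x 140 x 25 mm. Origin: centre of its underside.
Mind the look-alikes: they are no part of the job. What is shaped like the motor but orange or yellow is not meant.

How it is judged:
By the outcome, as a careful person would: the job done as asked, in the order asked, and still so for the second after the job is handed in, with the robot touching nothing.
It also fails if it takes over 70 s, if anything falls off the work surface, if the arm or the gripper's body presses on something with over 40 N, if the wrist force passes 120 N, or if a joint passes its speed limit or range.

ROBOT

A 6-joint arm with a two-finger parallel gripper is mounted at the origin on the work surface. World frame = base frame: x ahead of the robot, y to its left, z up, the work surface at z = 0. Lengths are in mm, angles in rad, forces in N, time in s.
With the tool pointing down it reaches from about 300 to 850 mm from the base axis. Payload 4.2 kg.
Tool frame: the origin (TCP) lies midway between the tips of the shut fingers; the grasp point (between the pads) lies 19 mm behind it; z points along the fingers, y is the direction in which the jaws open and shut (so a half turn about z gives the same grasp; the last joint's range is limited). The gripper opens to 91 mm and grips with 3 to 60 N. Pads are 32 mm wide; open, the fingers measure 118 mm over their backs; the gripper's body (76 mm by 178 mm) begins 60 mm behind the grasp point.
Start: joints at [1.169, 0.32, 1.565, -0, 1.257, -0.02], TCP at [214.244, 533.613, 213.976] pointing down, gripper open.
Joint ranges: [-3.11, 3.11], [-0.84, 2.01], [0.21, 2.61], [-1.34, 4.49], [0.05, 2.63], [-2.56, 2.56]. Speed limits (rad/s): [2.57, 2.57, 3.14, 3.14, 3.14, 3.14].

INTERFACE

Orientations are given as a unit quaternion [x, y, z, w].
In Python, from station import manip, get_image gives the robot as it stands.
- The arm moves only by the tool move_arm, never from a script. Its argument "deltas" is a list of rows, each an object of numbers: "wx", "wy", "wz": the turn, a rotation vector about the world's x, y, z normalised to -1 to 1, where 1 is 60 degrees; "dx", "dy", "dz": the shift along the world's x, y, z normalised to -1 to 1, where 1 is 0.12 m; "claw": the opening, from -1 (shut) to 1 (fully open), so that 0 is half open. In form: [{"wx": .., "wy": .., "wz": .., "dx": .., "dy": .., "dz": .., "claw": ..}, ...]. A call has 1 to 8 rows; each row is the pose to reach, as a shift and turn from the pose measured when the call began; what a row does not reach only later rows make up. A row lasts 1/12 s, in which the tool goes at most 41.7 mm and 7.16 degrees, less where a joint would pass 70% of its speed; a pose out of reach is approached as far as the arm can. A call with a number of a shift or a turn outside -1 to 1 is refused whole. A call with a gripper value outside its range is refused whole. The fingers move at their own pace and stop on an object; the grip force is fixed at half the most. Time passes only in rows, so rows that repeat a pose let the fingers close. It gives the time, the measured TCP pose, the force and the opening at its end, in the units of the state.
- manip.read_state(): the state, without advancing time (a new reading comes with each control period).
- get_image(name): name is "scene" or "top"; returns a dict with "image" (400x640x3 uint8, blue, green, red), "fov_y" (degrees; the focal length in pixels is half the picture's height over the tangent of half this angle, whatever the lens; pixels are square), "cx", "cy" (the principal point, pixels), "distortion" ([k1, k2, p1, p2, k3] as OpenCV has them; the pictures are not rectified), "world_from_camera" (4x4, takes a point from camera to world coordinates). Camera axes: x right, y down, z forward; pixel columns grow to the right and rows downward; lengths in mm; the calibration is good to about 2 mm. A picture is of the moment at which its call begins. There is no depth.
- manip.job_done(): hands the job in, once; it reports no verdict.
The state is a dict: "t": time; "q": joint angles; "dq": joint speeds; "effort": joint torques, N m; "ee_pos": TCP position; "eef_rot": TCP orientation; "contact_force": force on the tool from outside, world axes, zero at the start; "wrist_torque": the same for the moment, N m; "width": finger opening in mm.
Only numpy, scipy, OpenCV 4.12 (cv2) and the standard library are available. Lean on these libraries where they do the work, as an engineer would, in place of code of your own. Each camera call takes 0.05 s, during which the arm holds its last target.

## Working session

There is one attempt and no reset: what is moved stays moved. The work goes in short steps, Python scripts to look and compute and a tool call to move; the robot and the scene stay as the last step left them, time stands still between calls to the robot, and variables do not carry over. Pictures are saved under pics/ and viewed, and the job is handed in when it is done.

Besides the shell and the picture viewer there is one more tool, called after ">>>" in YAML: its name, and indented under it one key for each argument. move_arm: Moves the arm, as the interface text tells. Scaled input: -1 to 1 covers 0.12 m each way for a shift and 60 degrees each way for a turn. Its arguments: {"type":"object","properties":{"deltas":{"type":"array"}},"required":["deltas"]}

```bash
mkdir -p pics; ls; cat > h.py <<'E'
import numpy as np, cv2, json
from station import manip, get_image
def cam(n):
    d=get_image(n); im=np.array(d["image"]); f=im.shape[0]/2/np.tan(np.radians(d["fov_y"])/2)
    K=np.array([[f,0,d["cx"]],[0,f,d["cy"]],[0,0,1.]]); return im.copy(),K,np.array(d["distortion"],float),np.array(d["world_from_camera"],float)
def ray(px,K,D,T):
    p=cv2.undistortPoints(np.array(px,float).reshape(-1,1,2),K,D).reshape(-1,2)
    v=np.c_[p,np.ones(len(p))]@T[:3,:3].T
    return T[:3,3],v/np.linalg.norm(v,axis=1)[:,None]
def onz(px,z,K,D,T):
    o,v=ray(px,K,D,T); return o+v*((z-o[2])/v[:,2])[:,None]
def proj(P,K,D,T):
    R=T[:3,:3].T; r,_=cv2.Rodrigues(R); return cv2.projectPoints(np.array(P,float).reshape(-1,1,3),r,-R@T[:3,3],K,D)[0].reshape(-1,2)
E
python3 - <<'E'
from h import *
for n in("scene","top"):
    im,K,D,T=cam(n); cv2.imwrite(f"pics/{n}0.png",im); print(n,K.round(1).tolist(),D,T.round(2).tolist())
print(manip.read_state())
E
```

```text
pics
scene [[411.6, 0.0, 322.8], [0.0, 411.6, 201.3], [0.0, 0.0, 1.0]] [-0.08489386  0.          0.          0.          0.        ] [[0.48, 0.61, -0.63, 1186.54], [0.88, -0.33, 0.35, -350.6], [0.01, -0.72, -0.7, 851.08], [0.0, 0.0, 0.0, 1.0]]
top [[390.6, 0.0, 321.7], [0.0, 390.6, 199.4], [0.0, 0.0, 1.0]] [0.02621843 0.         0.         0.         0.        ] [[0.03, -1.0, 0.07, 431.27], [-1.0, -0.03, -0.01, 25.1], [0.01, -0.07, -1.0, 1056.47], [0.0, 0.0, 0.0, 1.0]]
{'t': 0.1, 'q': array([ 1.16900467e+00,  3.20247135e-01,  1.56549928e+00, -7.88550326e-05,
        1.25739485e+00, -2.00312348e-02]), 'dq': array([-0.0005056 , -0.00130202, -0.00276658,  0.00027778, -0.00162012,
       -0.00140152]), 'effort': array([ 1.27115010e-03, -4.13342679e+01, -2.32508415e+01,  7.28781126e-02,
        4.21452709e-02, -5.46351453e-05]), 'ee_pos': array([214.09263235, 533.20019765, 213.21576291]), 'eef_rot': array([ 1.89711172e-01,  9.81839636e-01, -7.64996159e-04, -1.25434869e-04]), 'contact_force': array([ 0.04346023, -0.21791803, -0.82697967]), 'wrist_torque': array([-0.04806552,  0.01203474,  0.06476082]), 'width': 91.40715408354848}
```

View pics/scene0.png

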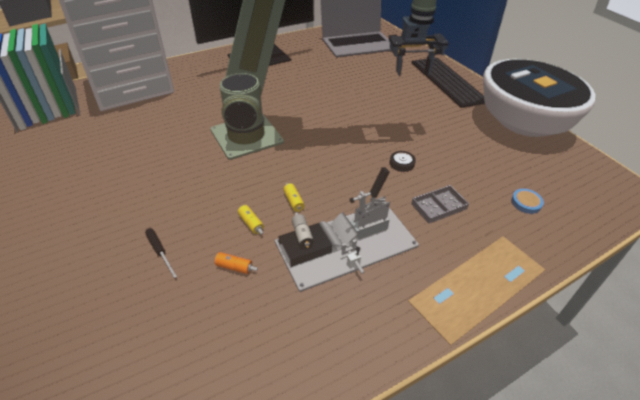

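View pics/top0.png

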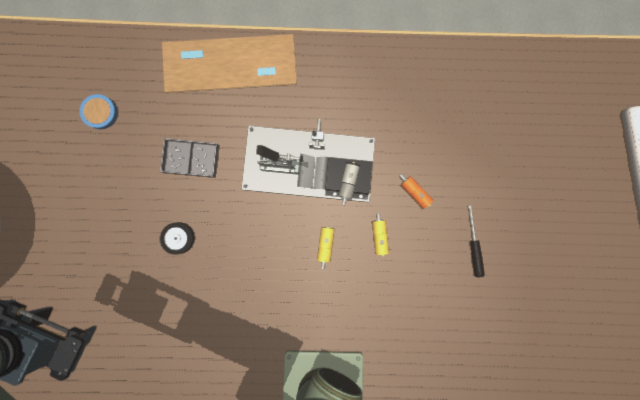

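The top view shows the fixture plate at about (309,163), with the stop bracket at (317,138) pointing world +x, the deck at right (350,175) and the clamp at left (275,160). The grey motor at (349,183) lies on the deck. The cylinders at (326,245) and (380,237) are yellow and the one at (417,192) is orange, so those are the look-alikes. The scene view agrees. I'll confirm in an enlarged crop.

```bash
python3 - <<'E'
from h import *
im,K,D,T=cam("top"); c=im[115:215,230:390]; cv2.imwrite("pics/top1.png",cv2.resize(c,None,fx=5,fy=5,interpolation=cv2.INTER_CUBIC))
im,K,D,T=cam("scene"); c=im[160:290,265:425]; cv2.imwrite("pics/scene1.png",cv2.resize(c,None,fx=4.5,fy=4.5,interpolation=cv2.INTER_CUBIC))
E
```

```text
(no output)
```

View pics/top1.png

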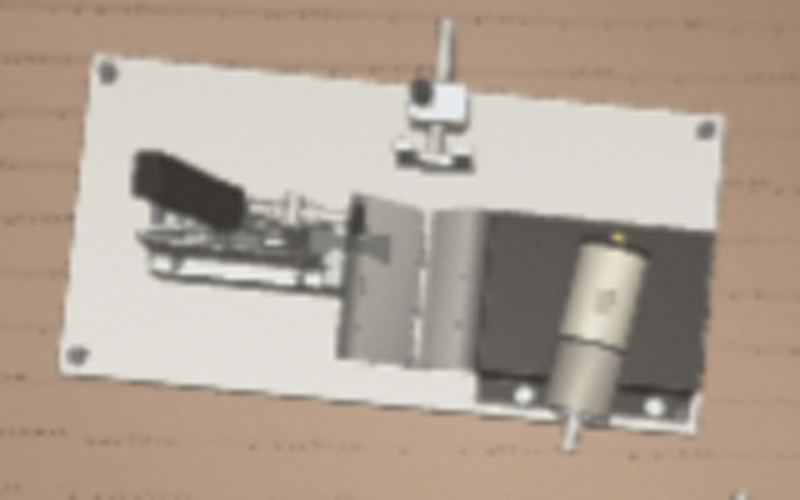

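View pics/scene1.png

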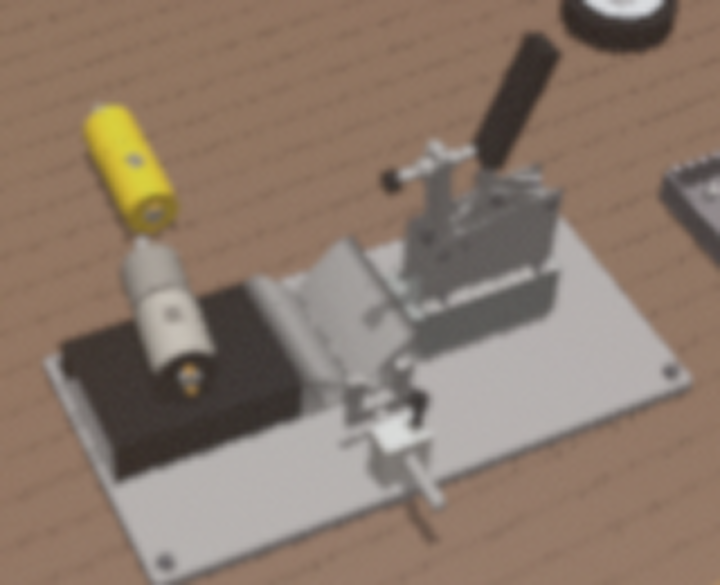

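The crops confirm the target: the off-white/grey cylinder with a black rear cap on the deck (top px ~(350,181), cap towards the stop, shaft towards the robot). Next I'll fit the fixture frame and the motor pose.

```bash
cat > fit.py <<'E'
from h import *
from scipy.optimize import least_squares
_,Kt,Dt,Tt=cam("top"); _,Ks,Ds,Ts=cam("scene")
t=lambda l:[(x/5-.4+230,y/5-.4+115) for x,y in l]
s=lambda l:[(x/4.5-.4+265,y/4.5-.4+160) for x,y in l]
pc=onz(t([(95,55),(723,117),(693,433),(60,373)]),8,Kt,Dt,Tt); print("plate corners",pc.round(0).tolist())
ps=onz(s([(690,382),(155,583),(45,360)]),8,Ks,Ds,Ts); print("scene plate L? ",ps.round(0).tolist())
# deck corners z45: top & scene
dk=onz(t([(487,212),(714,232),(697,390)]),45,Kt,Dt,Tt); print("deck(30,-22)(30,-150)(-55,-150)",dk.round(1).tolist())
ds=onz(s([(300,388),(113,440),(62,348)]),45,Ks,Ds,Ts); print("scene same",ds.round(1).tolist())
P=np.array([[30,-22],[30,-150],[-55,-150]],float)
def tf(p,q): 
    c,s_=np.cos(p[2]),np.sin(p[2]); return q@np.array([[c,s_],[-s_,c]])+p[:2]
for nm,X in(("top",dk),("scene",ds)):
    r=least_squares(lambda p:(tf(p,P)-X[:,:2]).ravel(),[X[0,0],X[0,1],0]); print(nm,r.x,r.fun.round(1))
e=pc[0]-pc[1];print("yaw plate",np.arctan2(-e[0],e[1]), (lambda e:np.arctan2(-e[0],e[1]))(pc[3]-pc[2]), np.linalg.norm(e),np.linalg.norm(pc[0]-pc[3]))
# handle end via two views
E
python3 fit.py
```

```text
plate corners [[695.0, 219.0, 8.0], [671.0, -123.0, 8.0], [499.0, -110.0, 8.0], [522.0, 231.0, 8.0]]
scene plate L?  [[695.0, 219.0, 8.0], [669.0, -123.0, 8.0], [497.0, -110.0, 8.0]]
deck(30,-22)(30,-150)(-55,-150) [[609.2, 4.9, 45.0], [602.1, -114.0, 45.0], [519.0, -106.7, 45.0]]
scene same [[614.6, -2.9, 45.0], [598.0, -111.5, 45.0], [524.0, -108.5, 45.0]]
top [ 5.83811033e+02  3.51849667e+01 -8.12163616e-02] [ 2.7  5.9 -0.5 -2.8 -2.2 -3.1]
scene [ 5.90067154e+02  3.24633189e+01 -1.20068073e-01] [ 2.6 10.   3.9 -8.6 -6.5 -1.4]
yaw plate -0.06978879771855041 -0.06699574027805905 342.70637556799375 174.0298194443652
```

```bash
cat > ov.py <<'E'
from h import *
import sys
x0,y0,a=map(float,sys.argv[1:4])
c,s=np.cos(a),np.sin(a)
def W(p): p=np.array(p,float); return np.c_[x0+c*p[:,0]-s*p[:,1], y0+s*p[:,0]+c*p[:,1], p[:,2]]
L=[([(30,-150,45),(-55,-150,45),(-55,-22,45),(30,-22,45),(30,-150,45)],(0,0,255)),
([(30,0,23),(-55,0,23)],(0,255,0)),([(30,30,53),(-55,30,53),(-55,40,53),(30,40,53),(30,30,53)],(255,0,0)),
([(0,107,210),(0,112,220)],(0,255,255)),([(0,26,150),(0,60,150),(0,72,165)],(255,0,255)),([(84,0,60),(57,0,60)],(255,255,0))]
for n,(u,v,w,h,f) in dict(top=(230,115,160,100,5),scene=(265,150,160,130,4.5)).items():
    im,K,D,T=cam(n); im=cv2.resize(im[v:v+h,u:u+w],None,fx=f,fy=f,interpolation=cv2.INTER_CUBIC)
    for pts,col in L:
        q=(proj(W(pts),K,D,T)-[u,v]+.5)*f-.5
        cv2.polylines(im,[q.round().astype(int)],False,col,1)
    cv2.imwrite(f"pics/ov_{n}_{sys.argv[4]}.png",im)
E
python3 ov.py 586 32 -0.069 a
```

```text
(no output)
```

View pics/ov_top_a.png

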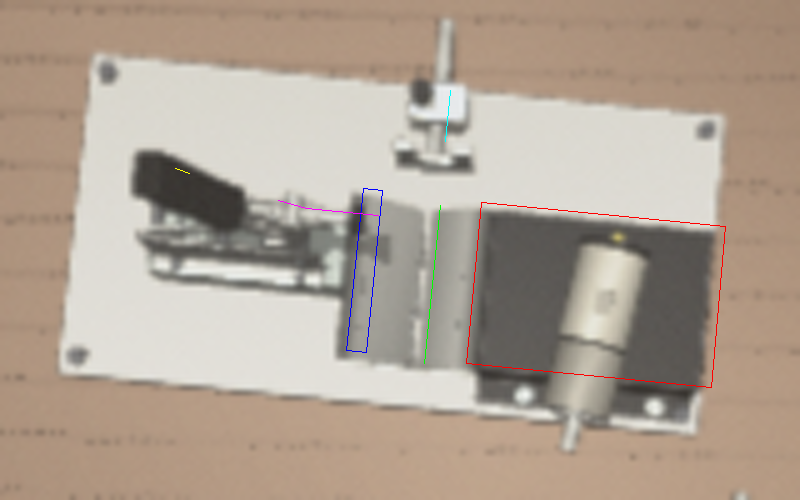

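View pics/ov_scene_a.png

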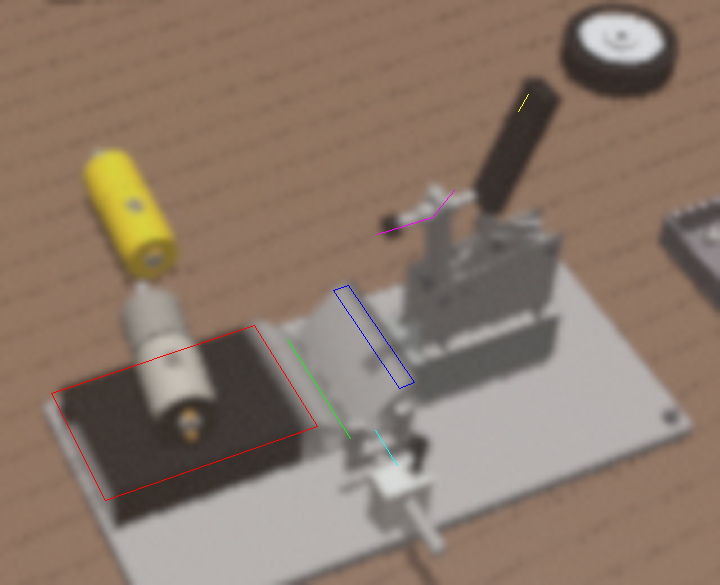

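```bash
python3 ov.py 583 37.5 -0.069 b
```

```text
(no output)
```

View pics/ov_top_b.png

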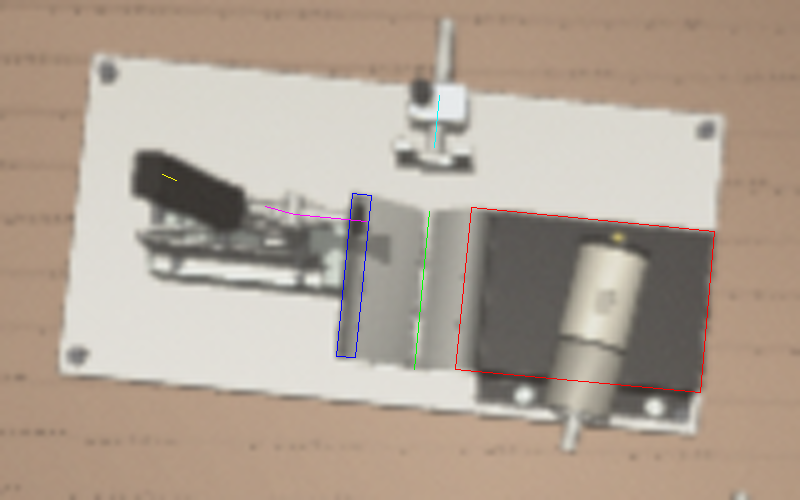

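View pics/ov_scene_b.png

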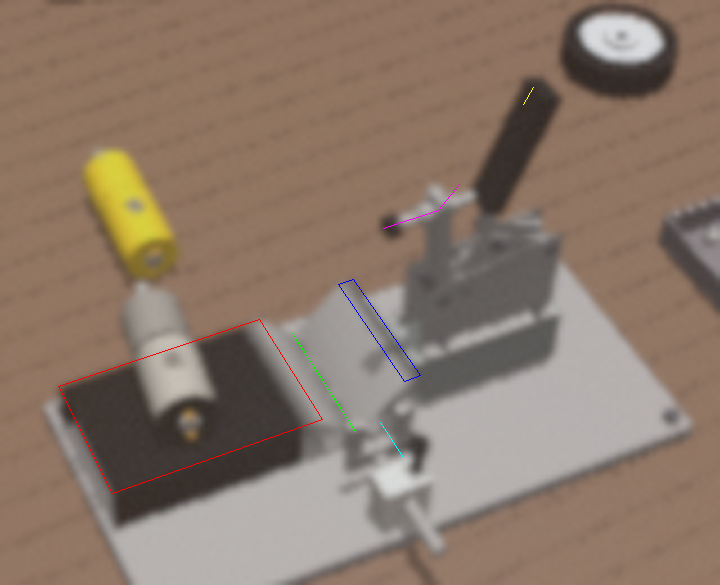

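Fixture frame: about (584, 37), yaw -0.069; the drawn lines match in both views. Next I'll measure the motor's pose in that frame.

```bash
cat >> h.py <<'E'
FX=np.array([584.,37.]);A=-0.069;ca,sa=np.cos(A),np.sin(A)
def toF(w): w=np.atleast_2d(w); d=w[:,:2]-FX; return np.c_[ca*d[:,0]+sa*d[:,1],-sa*d[:,0]+ca*d[:,1],w[:,2:]]
def toW(f): f=np.atleast_2d(np.array(f,float)); return np.c_[FX[0]+ca*f[:,0]-sa*f[:,1],FX[1]+sa*f[:,0]+ca*f[:,1],f[:,2:]]
def st():
    s=manip.read_state(); R=__import__('scipy.spatial.transform',fromlist=['x']).Rotation.from_quat(s['eef_rot']).as_matrix()
    F=s['contact_force']; print('t',round(s['t'],2),'W',s['ee_pos'].round(1),'F',toF(s['ee_pos'])[0].round(1),'yaw_y',round(float(np.degrees(np.arctan2(R[1,1],R[0,1]))),1),'tz',R[:,2].round(3),'force fix',[round(float(ca*F[0]+sa*F[1]),2),round(float(-sa*F[0]+ca*F[1]),2),round(float(F[2]),2)],'w',round(s['width'],1),'q',s['q'].round(2))
E
python3 - <<'E'
from h import *
im,K,D,T=cam("top"); t=lambda l:[(x/5-.4+230,y/5-.4+115) for x,y in l]
p=toF(onz(t([(580,240),(648,250),(548,403),(612,412)]),63,K,D,T)); print(p.round(1))
print("rear",p[:2].mean(0),"front",p[2:].mean(0)); 
print("stop face", toF(onz(t([(395,163),(472,170)]),66,K,D,T)).round(1))
print("shaft tip",toF(onz(t([(569,448)]),63,K,D,T)).round(1))
im,K,D,T=cam("scene"); s=lambda l:[(x/4.5-.4+265,y/4.5-.4+160) for x,y in l]
print("rear centre scene",toF(onz(s([(189,378)]),63,K,D,T)).round(1)," shaft tip",toF(onz(s([(143,237)]),63,K,D,T)).round(1))
st()
E
```

```text
[[  14.4  -79.    63. ]
 [  12.7 -114.2   63. ]
 [ -70.7  -70.5   63. ]
 [ -72.1 -103.4   63. ]]
rear [ 13.55655046 -96.61122916  63.        ] front [-71.38276293 -86.92707118  63.        ]
stop face [[ 44.3  19.2  66. ]
 [ 44.5 -20.4  66. ]]
shaft tip [[-92.5 -83.2  63. ]]
rear centre scene [[ 14.7 -97.4  63. ]]  shaft tip [[-96.6 -79.3  63. ]]
t 0.6 W [214.3 533.6 214. ] F [-403.1  469.9  214. ] yaw_y 68.1 tz [ 0.  0. -1.] force fix [-0.0, 0.0, 0.4] w 91.4 q [ 1.17  0.32  1.56 -0.    1.26 -0.02]
```

Motor: centre about (-29,-92) in the fixture frame, skewed -0.12 rad, with the rear at x ≈ 14. The stop face looks to be near x ≈ 44. I'll travel to behind the motor and turn the jaws along the vee, so both fingers push squarely.

>>> move_arm:
  deltas:
    - {"dx": 0.5,"dy": -1,"dz": 0.5,"wz": -0.4,"claw": 0.1}
    - {"dx": 0.5,"dy": -1,"dz": 0.5,"wz": -0.4,"claw": 0.1}
    - {"dx": 0.5,"dy": -1,"dz": 0.5,"wz": -0.4,"claw": 0.1}
    - {"dx": 0.5,"dy": -1,"dz": 0.5,"wz": -0.4,"claw": 0.1}

```text
schema error: expected keys wx, wy, wz, dx, dy, dz, claw
```

>>> move_arm:
  deltas:
    - {"dx": 0.5,"dy": -1,"dz": 0,"wz": -0.4,"claw": 0.1}
    - {"dx": 0.5,"dy": -1,"dz": 0,"wz": -0.4,"claw": 0.1}
    - {"dx": 0.5,"dy": -1,"dz": 0,"wz": -0.4,"claw": 0.1}
    - {"dx": 0.5,"dy": -1,"dz": 0,"wz": -0.4,"claw": 0.1}

```text
schema error: expected keys wx, wy, wz, dx, dy, dz, claw
```

>>> move_arm:
  deltas:
    - {"dx": 0.5,"dy": -1,"dz": 0,"wz": -0.4,"claw": 0.1}
    - {"dx": 0.5,"dy": -1,"dz": 0,"wz": -0.4,"claw": 0.1}
    - {"dx": 0.5,"dy": -1,"dz": 0,"wz": -0.4,"claw": 0.1}
    - {"dx": 0.5,"dy": -1,"dz": 0,"wz": -0.4,"claw": 0.1}

```text
schema error: expected keys wx, wy, wz, dx, dy, dz, claw
```

>>> move_arm:
  deltas:
    - {"dx": 0.4,"dy": -1,"dz": 0,"wz": 0,"claw": 0.1}
    - {"dx": 0.4,"dy": -1,"dz": 0,"wz": 0,"claw": 0.1}
    - {"dx": 0.4,"dy": -1,"dz": 0,"wz": 0,"claw": 0.1}
    - {"dx": 0.4,"dy": -1,"dz": 0,"wz": 0,"claw": 0.1}

```text
schema error: expected keys wx, wy, wz, dx, dy, dz, claw
```

```bash
python3 -c "
from h import *
st();print(toW([[-29,-146,60]]))"
```

```text
t 0.6 W [214.3 533.6 214. ] F [-403.1  469.9  214. ] yaw_y 68.1 tz [ 0.  0. -1.] force fix [-0.0, 0.0, 0.4] w 91.4 q [ 1.17  0.32  1.56 -0.    1.26 -0.02]
[[ 545.00299893 -106.65317229   60.        ]]
```

All seven keys are required.

>>> move_arm:
  deltas:
    - {"wx": 0,"wy": 0,"wz": -0.4,"dx": 0.5,"dy": -1,"dz": 0.5,"claw": 0.1}
    - {"wx": 0,"wy": 0,"wz": -0.4,"dx": 0.5,"dy": -1,"dz": 0.5,"claw": 0.1}
    - {"wx": 0,"wy": 0,"wz": -0.4,"dx": 0.5,"dy": -1,"dz": 0.5,"claw": 0.1}
    - {"wx": 0,"wy": 0,"wz": -0.4,"dx": 0.5,"dy": -1,"dz": 0.5,"claw": 0.1}

```text
t: 0.93
ee_pos: [275.5, 411.1, 276.0]
eef_rot: [0.392, 0.92, 0.001, 0.001]
contact_force: [1.3, 0.1, -0.5]
width: 67.5
```

>>> move_arm:
  deltas:
    - {"wx": 0,"wy": 0,"wz": -0.4,"dx": 0.5,"dy": -1,"dz": 0,"claw": 0.1}
    - {"wx": 0,"wy": 0,"wz": -0.4,"dx": 0.5,"dy": -1,"dz": 0,"claw": 0.1}
    - {"wx": 0,"wy": 0,"wz": -0.4,"dx": 0.5,"dy": -1,"dz": 0,"claw": 0.1}
    - {"wx": 0,"wy": 0,"wz": -0.4,"dx": 0.5,"dy": -1,"dz": 0,"claw": 0.1}

```text
t: 1.27
ee_pos: [336.9, 286.9, 276.5]
eef_rot: [0.579, 0.816, 0.0, 0.002]
contact_force: [0.3, 1.1, -0.1]
width: 50.1
```

>>> move_arm:
  deltas:
    - {"wx": 0,"wy": 0,"wz": -0.4,"dx": 0.5,"dy": -1,"dz": 0,"claw": 0.1}
    - {"wx": 0,"wy": 0,"wz": -0.4,"dx": 0.5,"dy": -1,"dz": 0,"claw": 0.1}
    - {"wx": 0,"wy": 0,"wz": -0.4,"dx": 0.5,"dy": -1,"dz": 0,"claw": 0.1}
    - {"wx": 0,"wy": 0,"wz": -0.4,"dx": 0.5,"dy": -1,"dz": 0,"claw": 0.1}

```text
t: 1.6
ee_pos: [398.4, 162.9, 276.8]
eef_rot: [0.738, 0.674, -0.0, 0.004]
contact_force: [-0.4, 0.3, 0.3]
width: 50.1
```

>>> move_arm:
  deltas:
    - {"wx": 0,"wy": 0,"wz": 0,"dx": 0.4,"dy": -1,"dz": 0,"claw": 0.1}
    - {"wx": 0,"wy": 0,"wz": 0,"dx": 0.4,"dy": -1,"dz": 0,"claw": 0.1}
    - {"wx": 0,"wy": 0,"wz": 0,"dx": 0.4,"dy": -1,"dz": 0,"claw": 0.1}
    - {"wx": 0,"wy": 0,"wz": 0,"dx": 0.4,"dy": -1,"dz": 0,"claw": 0.1}

```text
t: 1.93
ee_pos: [448.0, 38.1, 276.9]
eef_rot: [0.74, 0.672, -0.001, 0.005]
contact_force: [-0.4, 0.7, 0.3]
width: 50.2
```

```bash
python3 -c "
from h import *
st();print(toW([[-29,-146,60]]))"
```

```text
t 1.93 W [448.   38.1 276.9] F [-135.7   -8.3  276.9] yaw_y -5.5 tz [ 0.006 -0.009 -1.   ] force fix [-0.41, 0.67, 0.3] w 50.2 q [ 0.07  0.08  1.72 -0.01  1.34  0.16]
[[ 545.00299893 -106.65317229   60.        ]]
```

>>> move_arm:
  deltas:
    - {"wx": 0,"wy": 0,"wz": 0.025,"dx": 0.6,"dy": -1,"dz": -0.3,"claw": 0.1}
    - {"wx": 0,"wy": 0,"wz": 0.025,"dx": 0.6,"dy": -1,"dz": -0.3,"claw": 0.1}
    - {"wx": 0,"wy": 0,"wz": 0.025,"dx": 0.6,"dy": -1,"dz": -0.3,"claw": 0.1}
    - {"wx": 0,"wy": 0,"wz": 0.025,"dx": 0.6,"dy": -1,"dz": -0.3,"claw": 0.1}

```text
t: 2.27
ee_pos: [521.2, -84.7, 239.8]
eef_rot: [0.732, 0.681, -0.001, 0.006]
contact_force: [-0.3, -0.1, 0.5]
width: 50.0
```

>>> move_arm:
  deltas:
    - {"wx": 0,"wy": 0,"wz": 0,"dx": 0.2,"dy": -0.2,"dz": -1,"claw": 0.1}
    - {"wx": 0,"wy": 0,"wz": 0,"dx": 0.2,"dy": -0.2,"dz": -1,"claw": 0.1}
    - {"wx": 0,"wy": 0,"wz": 0,"dx": 0.2,"dy": -0.2,"dz": -1,"claw": 0.1}
    - {"wx": 0,"wy": 0,"wz": 0,"dx": 0.2,"dy": -0.2,"dz": -1,"claw": 0.1}
    - {"wx": 0,"wy": 0,"wz": 0,"dx": 0.2,"dy": -0.2,"dz": -1,"claw": 0.1}

```text
t: 2.68
ee_pos: [543.9, -108.2, 118.1]
eef_rot: [0.732, 0.681, -0.002, 0.003]
contact_force: [-0.0, 0.2, 1.4]
width: 50.2
```

```bash
python3 -c "
from h import *
im,K,D,T=cam('top');cv2.imwrite('pics/top2.png',cv2.resize(im[100:230,220:420],None,fx=4,fy=4,interpolation=cv2.INTER_CUBIC))
im,K,D,T=cam('scene');cv2.imwrite('pics/scene2.png',cv2.resize(im[130:290,245:425],None,fx=4,fy=3.6,interpolation=cv2.INTER_CUBIC))
st();print(toW([[-29,-146,60]]))"
```

```text
t 2.78 W [ 546.3 -108.3  121.9] F [ -27.6 -147.6  121.9] yaw_y -4.1 tz [ 0.009 -0.01  -1.   ] force fix [0.12, -0.05, -0.02] w 49.9 q [-0.21  0.36  1.75 -0.01  1.02 -0.14]
[[ 545.00299893 -106.65317229   60.        ]]
```

View pics/scene2.png

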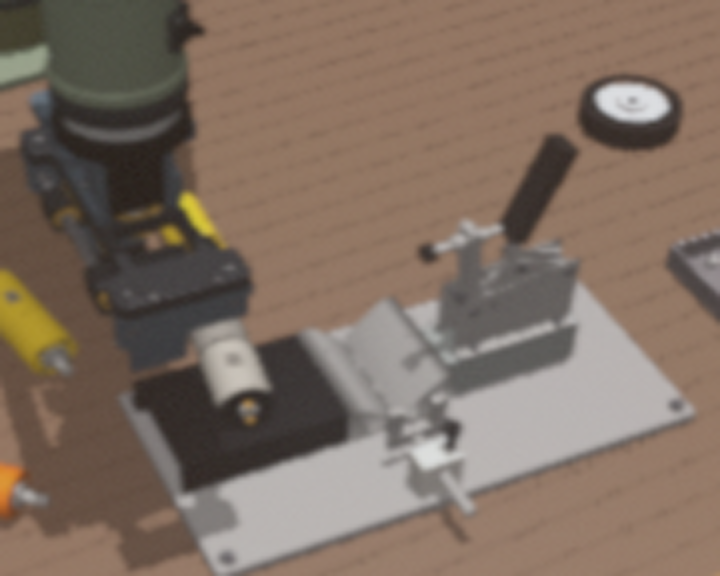

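View pics/top2.png

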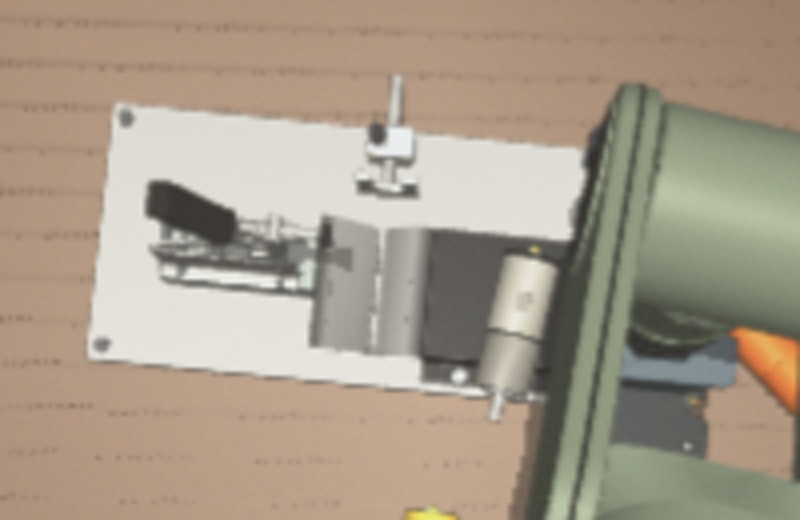

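The fingers are above the deck's free end, 16 mm clear of the motor, which is unmoved. Lowering now.

>>> move_arm:
  deltas:
    - {"wx": 0,"wy": 0,"wz": 0,"dx": 0,"dy": 0,"dz": -0.3,"claw": 0.1}
    - {"wx": 0,"wy": 0,"wz": 0,"dx": 0,"dy": 0,"dz": -0.45,"claw": 0.1}
    - {"wx": 0,"wy": 0,"wz": 0,"dx": 0,"dy": 0,"dz": -0.55,"claw": 0.1}
    - {"wx": 0,"wy": 0,"wz": 0,"dx": 0,"dy": 0,"dz": -0.55,"claw": 0.1}
    - {"wx": 0,"wy": 0,"wz": 0,"dx": 0,"dy": 0,"dz": -0.55,"claw": 0.1}

```text
t: 3.2
ee_pos: [547.6, -108.0, 58.1]
eef_rot: [0.731, 0.682, 0.001, 0.008]
contact_force: [1.2, 0.0, 0.2]
width: 50.2
```

```bash
python3 -c "
from h import *
st()"
```

```text
t 3.2 W [ 547.6 -108.    58.1] F [ -26.4 -147.2   58.1] yaw_y -4.0 tz [ 0.013 -0.01  -1.   ] force fix [1.18, 0.13, 0.16] w 50.2 q [-0.21  0.43  1.83 -0.01  0.87 -0.13]
```

>>> move_arm:
  deltas:
    - {"wx": 0,"wy": 0,"wz": 0,"dx": -0.01,"dy": 0.03,"dz": -0.03,"claw": 0.1}
    - {"wx": 0,"wy": 0,"wz": 0,"dx": -0.015,"dy": 0.06,"dz": -0.04,"claw": 0.1}
    - {"wx": 0,"wy": 0,"wz": 0,"dx": -0.015,"dy": 0.09,"dz": -0.04,"claw": 0.1}
    - {"wx": 0,"wy": 0,"wz": 0,"dx": -0.015,"dy": 0.115,"dz": -0.04,"claw": 0.1}
    - {"wx": 0,"wy": 0,"wz": 0,"dx": -0.01,"dy": 0.14,"dz": -0.04,"claw": 0.1}
    - {"wx": 0,"wy": 0,"wz": 0,"dx": -0.01,"dy": 0.165,"dz": -0.04,"claw": 0.1}
    - {"wx": 0,"wy": 0,"wz": 0,"dx": -0.01,"dy": 0.19,"dz": -0.04,"claw": 0.1}
    - {"wx": 0,"wy": 0,"wz": 0,"dx": -0.005,"dy": 0.21,"dz": -0.04,"claw": 0.1}

```text
t: 3.87
ee_pos: [546.9, -82.4, 53.3]
eef_rot: [0.731, 0.682, 0.001, 0.008]
contact_force: [0.0, -0.2, 0.7]
width: 50.0
```

```bash
python3 -c "
from h import *
st()
im,K,D,T=cam('scene');cv2.imwrite('pics/scene3.png',cv2.resize(im[130:290,245:425],None,fx=4,fy=3.6,interpolation=cv2.INTER_CUBIC))
st()"
```

```text
t 3.87 W [546.9 -82.4  53.3] F [ -28.8 -121.7   53.3] yaw_y -4.0 tz [ 0.012 -0.01  -1.   ] force fix [0.03, -0.23, 0.73] w 50.0 q [-0.17  0.43  1.84 -0.01  0.85 -0.09]
t 3.92 W [547.  -82.1  53.3] F [ -28.7 -121.4   53.3] yaw_y -4.0 tz [ 0.012 -0.01  -1.   ] force fix [-0.19, 1.31, -0.22] w 50.3 q [-0.17  0.43  1.84 -0.01  0.85 -0.09]
```

View pics/scene3.png

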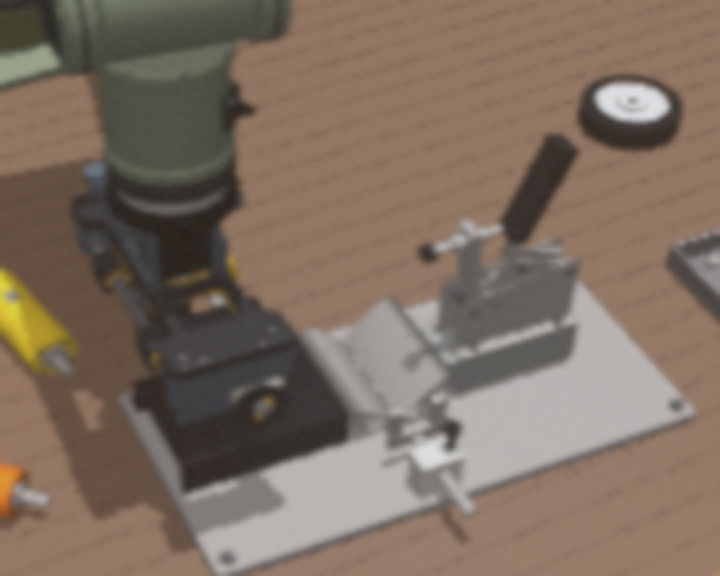

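The motor is rolling: the rear centre has moved from (249,408) to (263,402). Contact force is about 1 N, so I'll continue slowly.

>>> move_arm:
  deltas:
    - {"wx": 0,"wy": 0,"wz": 0,"dx": 0.0,"dy": 0.025,"dz": 0,"claw": 0.1}
    - {"wx": 0,"wy": 0,"wz": 0,"dx": 0.0,"dy": 0.05,"dz": 0,"claw": 0.1}
    - {"wx": 0,"wy": 0,"wz": 0,"dx": 0.005,"dy": 0.075,"dz": 0,"claw": 0.1}
    - {"wx": 0,"wy": 0,"wz": 0,"dx": 0.005,"dy": 0.1,"dz": 0,"claw": 0.1}
    - {"wx": 0,"wy": 0,"wz": 0,"dx": 0.01,"dy": 0.125,"dz": 0,"claw": 0.1}
    - {"wx": 0,"wy": 0,"wz": 0,"dx": 0.01,"dy": 0.15,"dz": 0,"claw": 0.1}
    - {"wx": 0,"wy": 0,"wz": 0,"dx": 0.01,"dy": 0.175,"dz": 0,"claw": 0.1}
    - {"wx": 0,"wy": 0,"wz": 0,"dx": 0.015,"dy": 0.2,"dz": 0,"claw": 0.1}

```text
t: 4.58
ee_pos: [548.7, -57.8, 53.3]
eef_rot: [0.731, 0.682, 0.001, 0.008]
contact_force: [0.0, -1.2, 0.3]
width: 50.1
```

```bash
python3 -c "
from h import *
st()
im,K,D,T=cam('top');cv2.imwrite('pics/top4.png',cv2.resize(im[100:230,220:420],None,fx=4,fy=4,interpolation=cv2.INTER_CUBIC))
st()"
```

```text
t 4.58 W [548.7 -57.8  53.3] F [-28.6 -97.   53.3] yaw_y -4.0 tz [ 0.012 -0.01  -1.   ] force fix [0.13, -1.2, 0.28] w 50.1 q [-0.12  0.43  1.85 -0.01  0.85 -0.04]
t 4.63 W [548.9 -57.3  53.3] F [-28.5 -96.5  53.3] yaw_y -4.0 tz [ 0.013 -0.01  -1.   ] force fix [-0.2, 0.55, 0.13] w 50.1 q [-0.12  0.43  1.85 -0.01  0.85 -0.04]
```

View pics/top4.png

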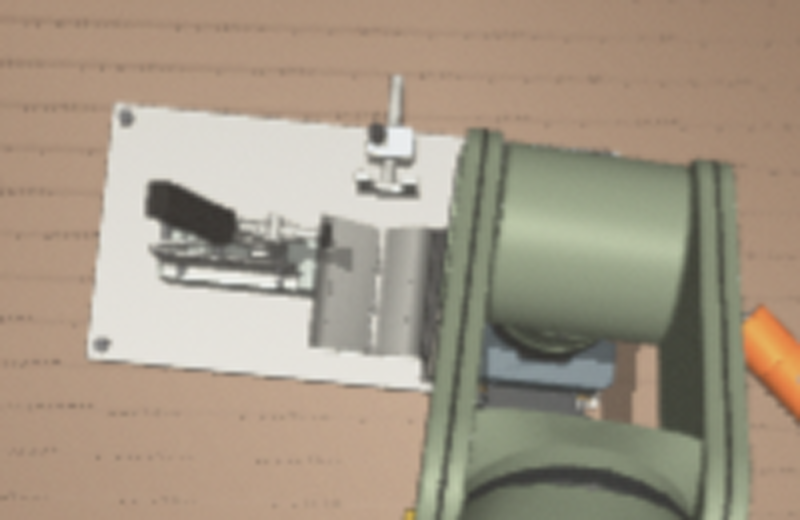

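>>> move_arm:
  deltas:
    - {"wx": 0,"wy": 0,"wz": 0,"dx": 0.0,"dy": 0.025,"dz": 0,"claw": 0.1}
    - {"wx": 0,"wy": 0,"wz": 0,"dx": 0.0,"dy": 0.05,"dz": 0,"claw": 0.1}
    - {"wx": 0,"wy": 0,"wz": 0,"dx": 0.005,"dy": 0.075,"dz": 0,"claw": 0.1}
    - {"wx": 0,"wy": 0,"wz": 0,"dx": 0.005,"dy": 0.1,"dz": 0,"claw": 0.1}
    - {"wx": 0,"wy": 0,"wz": 0,"dx": 0.01,"dy": 0.12,"dz": 0,"claw": 0.1}
    - {"wx": 0,"wy": 0,"wz": 0,"dx": 0.01,"dy": 0.14,"dz": 0,"claw": 0.1}
    - {"wx": 0,"wy": 0,"wz": 0,"dx": 0.01,"dy": 0.16,"dz": 0,"claw": 0.1}
    - {"wx": 0,"wy": 0,"wz": 0,"dx": 0.01,"dy": 0.18,"dz": 0,"claw": 0.1}

```text
t: 5.3
ee_pos: [550.1, -35.5, 53.3]
eef_rot: [0.731, 0.682, 0.001, 0.008]
contact_force: [-0.4, 0.0, 0.1]
width: 49.8
```

```bash
python3 -c "
from h import *
st()
im,K,D,T=cam('scene');cv2.imwrite('pics/scene5.png',cv2.resize(im[130:290,245:425],None,fx=4,fy=3.6,interpolation=cv2.INTER_CUBIC))
st()"
```

```text
t 5.3 W [550.1 -35.5  53.3] F [-28.8 -74.7  53.3] yaw_y -4.0 tz [ 0.013 -0.01  -1.   ] force fix [-0.4, 0.02, 0.12] w 49.8 q [-0.08  0.43  1.85 -0.01  0.85 -0.  ]
t 5.35 W [550.1 -35.1  53.3] F [-28.8 -74.3  53.3] yaw_y -4.0 tz [ 0.013 -0.009 -1.   ] force fix [-0.34, 0.53, -0.36] w 49.9 q [-0.08  0.43  1.85 -0.01  0.85 -0.  ]
```

View pics/scene5.png

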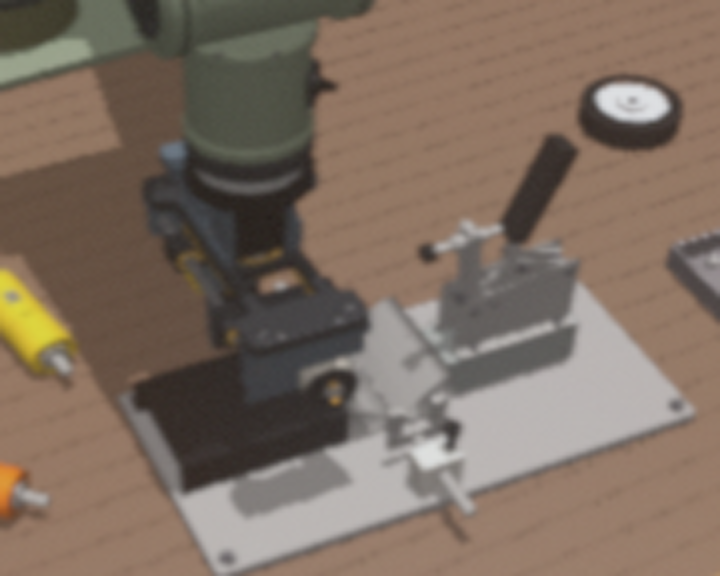

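The motor is square against both fingers near the vee's edge (rear at (335,388)). I'll push more slowly over the edge.

>>> move_arm:
  deltas:
    - {"wx": 0,"wy": 0,"wz": 0,"dx": 0.0,"dy": 0.015,"dz": 0,"claw": 0.1}
    - {"wx": 0,"wy": 0,"wz": 0,"dx": 0.0,"dy": 0.03,"dz": 0,"claw": 0.1}
    - {"wx": 0,"wy": 0,"wz": 0,"dx": 0.005,"dy": 0.045,"dz": 0,"claw": 0.1}
    - {"wx": 0,"wy": 0,"wz": 0,"dx": 0.005,"dy": 0.06,"dz": 0,"claw": 0.1}
    - {"wx": 0,"wy": 0,"wz": 0,"dx": 0.005,"dy": 0.075,"dz": 0,"claw": 0.1}
    - {"wx": 0,"wy": 0,"wz": 0,"dx": 0.005,"dy": 0.09,"dz": 0,"claw": 0.1}
    - {"wx": 0,"wy": 0,"wz": 0,"dx": 0.01,"dy": 0.105,"dz": 0,"claw": 0.1}
    - {"wx": 0,"wy": 0,"wz": 0,"dx": 0.01,"dy": 0.12,"dz": 0,"claw": 0.1}

```text
t: 6.02
ee_pos: [551.4, -20.6, 53.3]
eef_rot: [0.731, 0.682, 0.001, 0.008]
contact_force: [1.1, -0.4, -0.8]
width: 50.0
```

```bash
python3 -c "
from h import *
st()
im,K,D,T=cam('scene');cv2.imwrite('pics/scene6.png',cv2.resize(im[130:290,245:425],None,fx=4,fy=3.6,interpolation=cv2.INTER_CUBIC))
st()"
```

```text
t 6.02 W [551.4 -20.6  53.3] F [-28.6 -59.7  53.3] yaw_y -4.0 tz [ 0.013 -0.009 -1.   ] force fix [1.12, -0.28, -0.83] w 50.0 q [-0.05  0.43  1.85 -0.01  0.85  0.02]
t 6.07 W [551.3 -20.3  53.2] F [-28.6 -59.4  53.2] yaw_y -4.0 tz [ 0.013 -0.009 -1.   ] force fix [-0.03, 0.04, 0.42] w 50.1 q [-0.05  0.43  1.85 -0.01  0.85  0.02]
```

View pics/scene6.png

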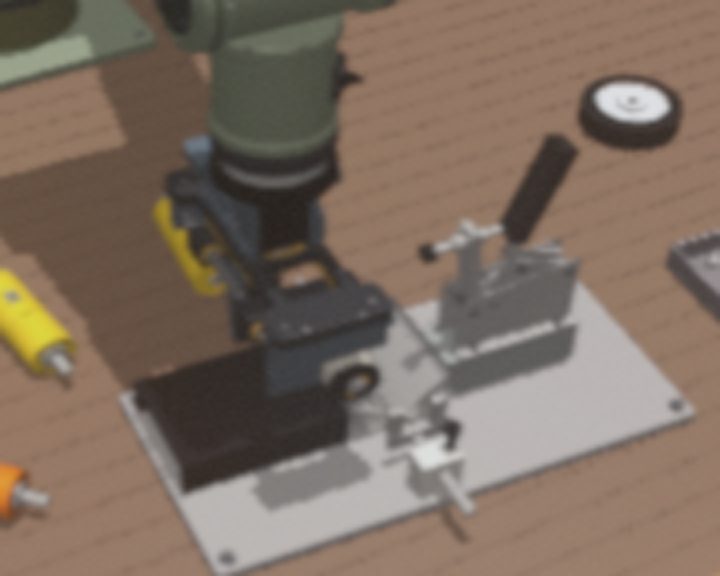

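>>> move_arm:
  deltas:
    - {"wx": 0,"wy": 0,"wz": 0,"dx": 0.0,"dy": 0.015,"dz": 0,"claw": 0.1}
    - {"wx": 0,"wy": 0,"wz": 0,"dx": 0.0,"dy": 0.03,"dz": 0,"claw": 0.1}
    - {"wx": 0,"wy": 0,"wz": 0,"dx": 0.005,"dy": 0.045,"dz": 0,"claw": 0.1}
    - {"wx": 0,"wy": 0,"wz": 0,"dx": 0.005,"dy": 0.06,"dz": 0,"claw": 0.1}
    - {"wx": 0,"wy": 0,"wz": 0,"dx": 0.005,"dy": 0.06,"dz": 0,"claw": 0.1}

```text
t: 6.48
ee_pos: [552.0, -12.7, 53.2]
eef_rot: [0.731, 0.682, 0.002, 0.008]
contact_force: [-0.1, -0.4, 0.5]
width: 50.1
```

```bash
python3 -c "
from h import *
st()
im,K,D,T=cam('scene');cv2.imwrite('pics/scene7.png',cv2.resize(im[130:290,245:425],None,fx=4,fy=3.6,interpolation=cv2.INTER_CUBIC))
st()"
```

```text
t 6.48 W [552.  -12.7  53.2] F [-28.5 -51.8  53.2] yaw_y -4.0 tz [ 0.013 -0.009 -1.   ] force fix [-0.03, -0.37, 0.54] w 50.1 q [-0.04  0.43  1.85 -0.01  0.85  0.04]
t 6.53 W [551.9 -12.9  53.2] F [-28.6 -52.   53.2] yaw_y -4.0 tz [ 0.012 -0.009 -1.   ] force fix [0.93, -0.24, 0.95] w 50.1 q [-0.04  0.43  1.85 -0.01  0.85  0.04]
```

View pics/scene7.png

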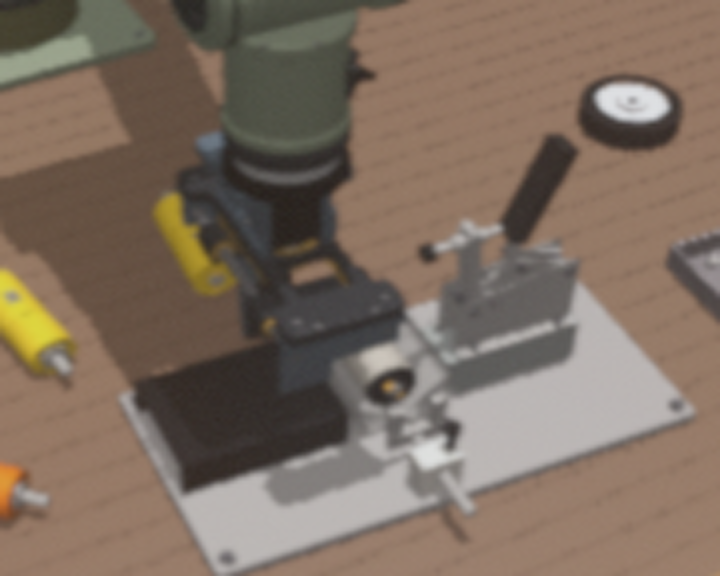

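The motor has dropped into the vee (rear at (390,386)). I'll back off and check.

>>> move_arm:
  deltas:
    - {"wx": 0,"wy": 0,"wz": 0,"dx": 0.0,"dy": -0.15,"dz": 0,"claw": 0.1}
    - {"wx": 0,"wy": 0,"wz": 0,"dx": 0.0,"dy": -0.2,"dz": 0.3,"claw": 0.1}
    - {"wx": 0,"wy": 0,"wz": 0,"dx": -0.3,"dy": -0.2,"dz": 0.8,"claw": 0.1}
    - {"wx": 0,"wy": 0,"wz": 0,"dx": -0.6,"dy": -0.2,"dz": 0.8,"claw": 0.1}
    - {"wx": 0,"wy": 0,"wz": 0,"dx": -0.9,"dy": -0.2,"dz": 0.8,"claw": 0.1}
    - {"wx": 0,"wy": 0,"wz": 0,"dx": -1,"dy": -0.2,"dz": 0.8,"claw": 0.1}

```text
t: 7.03
ee_pos: [428.1, -36.9, 150.4]
eef_rot: [0.731, 0.682, 0.001, 0.007]
contact_force: [-0.7, 0.6, -1.0]
width: 50.1
```

```bash
python3 -c "
from h import *
st()
im,K,D,T=cam('scene');cv2.imwrite('pics/scene8.png',cv2.resize(im[130:290,245:425],None,fx=4,fy=3.6,interpolation=cv2.INTER_CUBIC))
im,K,D,T=cam('top');cv2.imwrite('pics/top8.png',cv2.resize(im[100:280,220:420],None,fx=4,fy=3.3,interpolation=cv2.INTER_CUBIC))
print(toF(onz([(326,228),(326,262),(324,268),(380,215)],18,K,D,T)).round(0))"
```

```text
t 7.03 W [428.1 -36.9 150.4] F [-150.4  -84.4  150.4] yaw_y -4.0 tz [ 0.012 -0.009 -1.   ] force fix [-0.73, 0.6, -0.96] w 50.1 q [-0.11  0.14  1.98 -0.01  1.01 -0.03]
[[-157.  -46.   18.]
 [-246.  -54.   18.]
 [-262.  -51.   18.]
 [-109. -186.   18.]]
```

View pics/scene8.png

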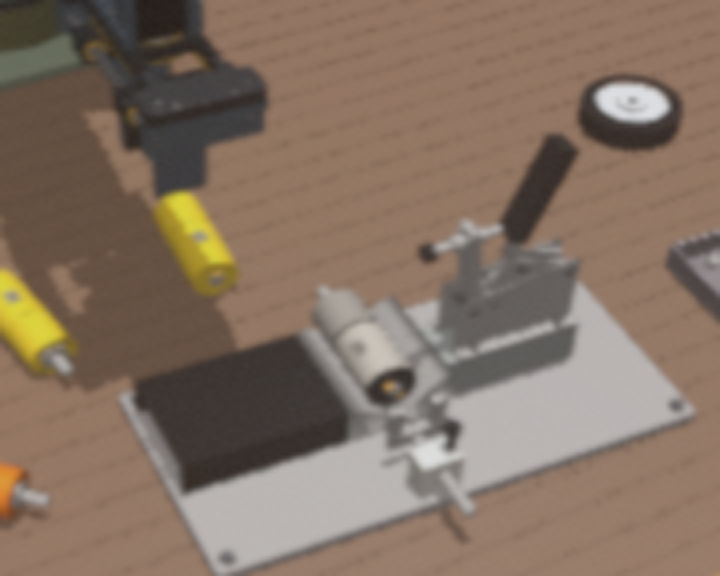

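View pics/top8.png

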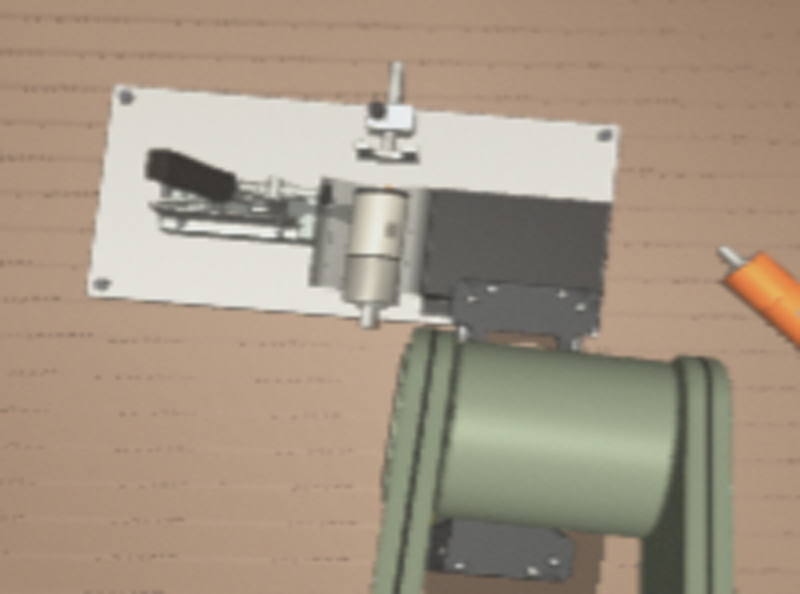

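```bash
python3 -c "
from h import *
im,K,D,T=cam('top');t=lambda l:[(x/4-.4+220,y/3.3-.4+100) for x,y in l]
print(toF(onz(t([(381,190),(370,303),(368,328),(356,240),(407,240)]),48.5,K,D,T)).round(1))
print(toF(onz(t([(386,163)]),66,K,D,T)).round(1))
im,K,D,T=cam('scene');t=lambda l:[(x/4-.4+245,y/3.6-.4+130) for x,y in l]
print(toF(onz(t([(390,386),(323,291)]),48.5,K,D,T)).round(1))
print(toW([[-100,0,150],[-85,0,46]]))"
```

```text
[[ 23.2   1.2  48.5]
 [-66.5  -0.4  48.5]
 [-86.2  -1.   48.5]
 [-17.9  13.5  48.5]
 [-14.6 -19.4  48.5]]
[[41.5 -0.3 66. ]]
[[ 20.4  -0.7  48.5]
 [-83.8   0.5  48.5]]
[[484.23795557  43.89452615 150.        ]
 [499.20226223  42.86034723  46.        ]]
```

The motor is seated in the vee, with its axis at y ≈ 0, front face at x ≈ -65 and rear about 20 mm short of the stop. Now I'll turn the jaws across the vee to straddle the shaft.

>>> move_arm:
  deltas:
    - {"wx": 0,"wy": 0,"wz": 0.12,"dx": 0.1,"dy": 0.2,"dz": 0,"claw": -0.3}
    - {"wx": 0,"wy": 0,"wz": 0.24,"dx": 0.2,"dy": 0.4,"dz": 0,"claw": -0.65}
    - {"wx": 0,"wy": 0,"wz": 0.36,"dx": 0.3,"dy": 0.6,"dz": 0,"claw": -0.65}
    - {"wx": 0,"wy": 0,"wz": 0.48,"dx": 0.38,"dy": 0.68,"dz": 0,"claw": -0.65}
    - {"wx": 0,"wy": 0,"wz": 0.6,"dx": 0.38,"dy": 0.68,"dz": 0,"claw": -0.65}
    - {"wx": 0,"wy": 0,"wz": 0.7,"dx": 0.38,"dy": 0.68,"dz": 0,"claw": -0.65}
    - {"wx": 0,"wy": 0,"wz": 0.8,"dx": 0.38,"dy": 0.68,"dz": 0,"claw": -0.65}
    - {"wx": 0,"wy": 0,"wz": 0.8,"dx": 0.38,"dy": 0.68,"dz": 0,"claw": -0.65}

```text
t: 7.9
ee_pos: [479.4, 44.9, 149.2]
eef_rot: [0.39, 0.921, 0.005, 0.007]
contact_force: [-0.3, 0.7, -0.5]
width: 15.8
```

>>> move_arm:
  deltas:
    - {"wx": 0,"wy": 0,"wz": 0.12,"dx": 0,"dy": 0,"dz": 0,"claw": -0.65}
    - {"wx": 0,"wy": 0,"wz": 0.24,"dx": 0,"dy": 0,"dz": 0,"claw": -0.65}
    - {"wx": 0,"wy": 0,"wz": 0.36,"dx": 0,"dy": 0,"dz": 0,"claw": -0.65}
    - {"wx": 0,"wy": 0,"wz": 0.48,"dx": 0,"dy": 0,"dz": 0,"claw": -0.65}
    - {"wx": 0,"wy": 0,"wz": 0.6,"dx": 0,"dy": 0,"dz": 0,"claw": -0.65}
    - {"wx": 0,"wy": 0,"wz": 0.7,"dx": 0,"dy": 0,"dz": 0,"claw": -0.65}
    - {"wx": 0,"wy": 0,"wz": 0.7,"dx": 0,"dy": 0,"dz": 0,"claw": -0.65}

```text
t: 8.48
ee_pos: [480.5, 44.9, 148.9]
eef_rot: [0.034, 0.999, 0.007, 0.004]
contact_force: [-0.1, 0.6, 0.8]
width: 16.3
```

```bash
python3 -c "
from h import *
st();s=manip.read_state();print(toW([[-110,0]])-s['ee_pos'][:2],s['wrist_torque'])"
```

```text
t 8.48 W [480.5  44.9 148.9] F [-103.8    0.8  148.9] yaw_y 86.1 tz [ 0.009  0.014 -1.   ] force fix [-0.15, 0.54, 0.85] w 16.3 q [ 0.06  0.22  1.88  0.02  1.03 -1.45]
[[-6.21621282 -0.32739475]] [0.01574438 0.02348251 0.01056095]
```

>>> move_arm:
  deltas:
    - {"wx": 0,"wy": 0,"wz": 0,"dx": -0.06,"dy": 0,"dz": -0.3,"claw": -0.65}
    - {"wx": 0,"wy": 0,"wz": 0,"dx": -0.06,"dy": 0,"dz": -0.55,"claw": -0.65}
    - {"wx": 0,"wy": 0,"wz": 0,"dx": -0.06,"dy": 0,"dz": -0.75,"claw": -0.65}
    - {"wx": 0,"wy": 0,"wz": 0,"dx": -0.06,"dy": 0,"dz": -0.82,"claw": -0.65}
    - {"wx": 0,"wy": 0,"wz": 0,"dx": -0.06,"dy": 0,"dz": -0.82,"claw": -0.65}
    - {"wx": 0,"wy": 0,"wz": 0,"dx": -0.06,"dy": 0,"dz": -0.82,"claw": -0.65}

```text
t: 8.98
ee_pos: [474.2, 45.0, 50.8]
eef_rot: [0.035, 0.999, 0.007, 0.005]
contact_force: [-0.1, -1.2, -0.3]
width: 16.0
```

```bash
python3 -c "
from h import *
st()
im,K,D,T=cam('scene');cv2.imwrite('pics/scene9.png',cv2.resize(im[130:290,245:425],None,fx=4,fy=3.6,interpolation=cv2.INTER_CUBIC))
im,K,D,T=cam('top');cv2.imwrite('pics/top9.png',cv2.resize(im[100:280,220:420],None,fx=4,fy=3.3,interpolation=cv2.INTER_CUBIC))"
```

```text
t 8.98 W [474.2  45.   50.8] F [-110.1    0.4   50.8] yaw_y 86.0 tz [ 0.01   0.015 -1.   ] force fix [0.02, -1.23, -0.28] w 16.0 q [ 0.06  0.34  2.02  0.02  0.78 -1.45]
```

View pics/scene9.png

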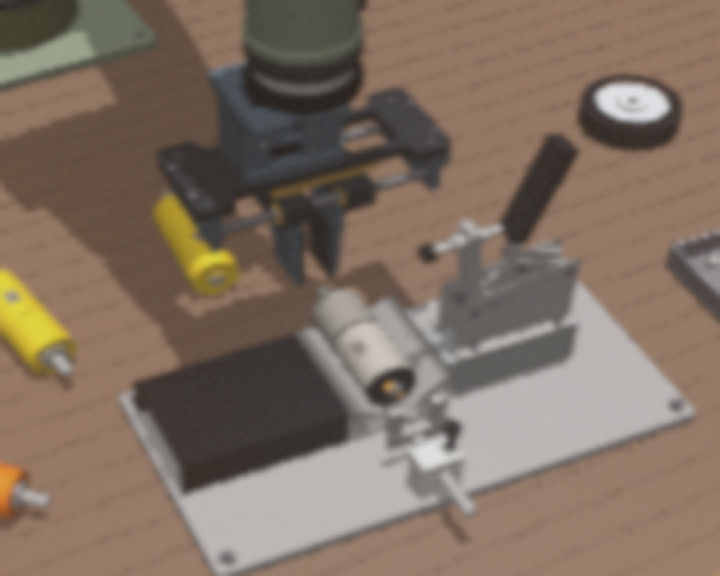

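View pics/top9.png

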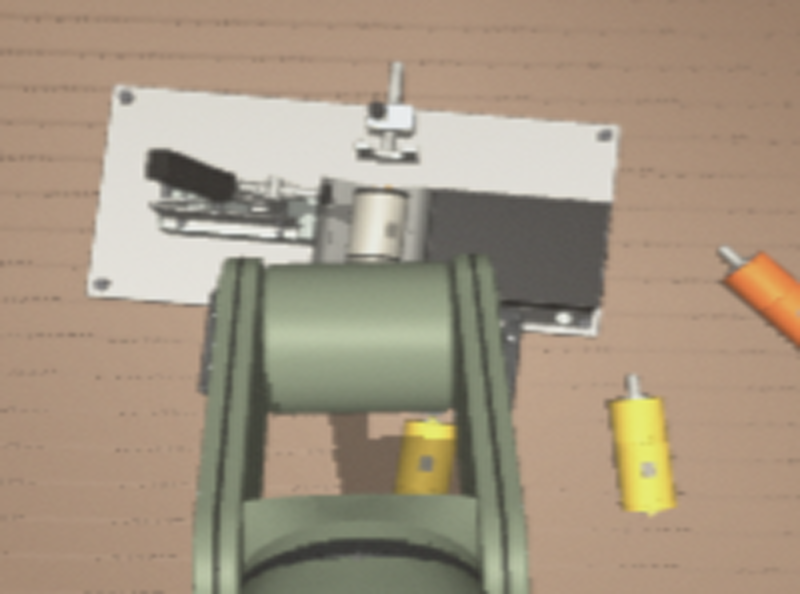

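The shaft lines up with the gap between the fingers. I'll advance along the vee, slowing before contact.

>>> move_arm:
  deltas:
    - {"wx": 0,"wy": 0,"wz": 0,"dx": 0.05,"dy": -0.005,"dz": 0,"claw": -0.65}
    - {"wx": 0,"wy": 0,"wz": 0,"dx": 0.1,"dy": -0.01,"dz": 0,"claw": -0.65}
    - {"wx": 0,"wy": 0,"wz": 0,"dx": 0.14,"dy": -0.012,"dz": 0,"claw": -0.65}
    - {"wx": 0,"wy": 0,"wz": 0,"dx": 0.17,"dy": -0.015,"dz": 0,"claw": -0.65}
    - {"wx": 0,"wy": 0,"wz": 0,"dx": 0.19,"dy": -0.015,"dz": 0,"claw": -0.65}
    - {"wx": 0,"wy": 0,"wz": 0,"dx": 0.21,"dy": -0.017,"dz": 0,"claw": -0.65}
    - {"wx": 0,"wy": 0,"wz": 0,"dx": 0.22,"dy": -0.018,"dz": 0,"claw": -0.65}
    - {"wx": 0,"wy": 0,"wz": 0,"dx": 0.23,"dy": -0.018,"dz": 0,"claw": -0.65}

```text
t: 9.75
ee_pos: [501.3, 42.8, 51.6]
eef_rot: [0.035, 0.999, 0.007, 0.005]
contact_force: [-3.1, -0.1, 2.3]
width: 16.0
```

```bash
python3 -c "
from h import *
st()
im,K,D,T=cam('scene');cv2.imwrite('pics/scene10.png',cv2.resize(im[180:260,300:390],None,fx=7,fy=7,interpolation=cv2.INTER_CUBIC));st()"
```

```text
t 9.75 W [501.3  42.8  51.6] F [-82.9   0.1  51.6] yaw_y 86.0 tz [ 0.01   0.015 -1.   ] force fix [-3.09, -0.27, 2.27] w 16.0 q [ 0.05  0.37  1.96  0.02  0.8  -1.46]
t 9.8 W [501.3  42.8  51.5] F [-82.9   0.1  51.5] yaw_y 86.0 tz [ 0.01   0.015 -1.   ] force fix [-1.56, 0.26, 1.08] w 16.2 q [ 0.05  0.37  1.96  0.02  0.8  -1.46]
```

View pics/scene10.png

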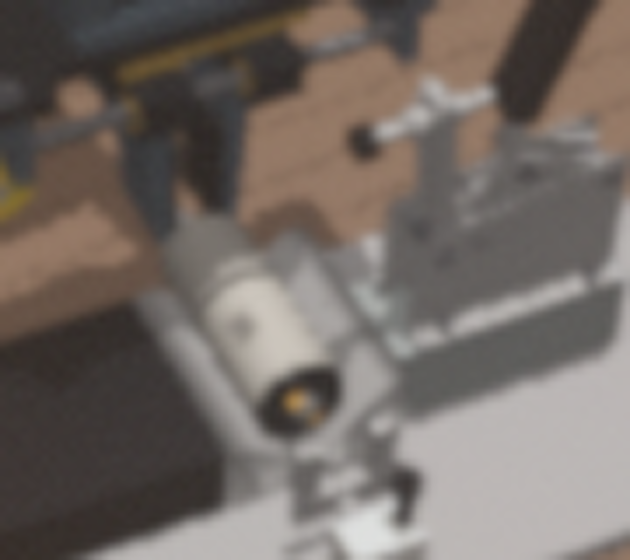

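In contact at about 2–3 N, consistent with sliding friction. Creeping towards the stop now.

>>> move_arm:
  deltas:
    - {"wx": 0,"wy": 0,"wz": 0,"dx": 0.01,"dy": 0,"dz": 0,"claw": -0.65}
    - {"wx": 0,"wy": 0,"wz": 0,"dx": 0.02,"dy": -0.001,"dz": 0,"claw": -0.65}
    - {"wx": 0,"wy": 0,"wz": 0,"dx": 0.03,"dy": -0.002,"dz": 0,"claw": -0.65}
    - {"wx": 0,"wy": 0,"wz": 0,"dx": 0.04,"dy": -0.003,"dz": 0,"claw": -0.65}
    - {"wx": 0,"wy": 0,"wz": 0,"dx": 0.05,"dy": -0.003,"dz": 0,"claw": -0.65}
    - {"wx": 0,"wy": 0,"wz": 0,"dx": 0.06,"dy": -0.004,"dz": 0,"claw": -0.65}

```text
t: 10.3
ee_pos: [508.7, 42.3, 51.4]
eef_rot: [0.035, 0.999, 0.007, 0.005]
contact_force: [-1.8, 0.2, -0.9]
width: 15.9
```

```bash
python3 -c "
from h import *
st()
im,K,D,T=cam('scene');cv2.imwrite('pics/scene11.png',cv2.resize(im[180:260,300:390],None,fx=7,fy=7,interpolation=cv2.INTER_CUBIC));st()"
```

```text
t 10.3 W [508.7  42.3  51.4] F [-75.5   0.1  51.4] yaw_y 86.0 tz [ 0.01   0.015 -1.   ] force fix [-1.81, 0.11, -0.93] w 15.9 q [ 0.05  0.38  1.94  0.02  0.81 -1.46]
t 10.35 W [509.1  42.3  51.4] F [-75.1   0.1  51.4] yaw_y 86.0 tz [ 0.01   0.015 -1.   ] force fix [-1.41, -0.61, -0.84] w 16.1 q [ 0.05  0.38  1.94  0.02  0.81 -1.46]
```

View pics/scene11.png

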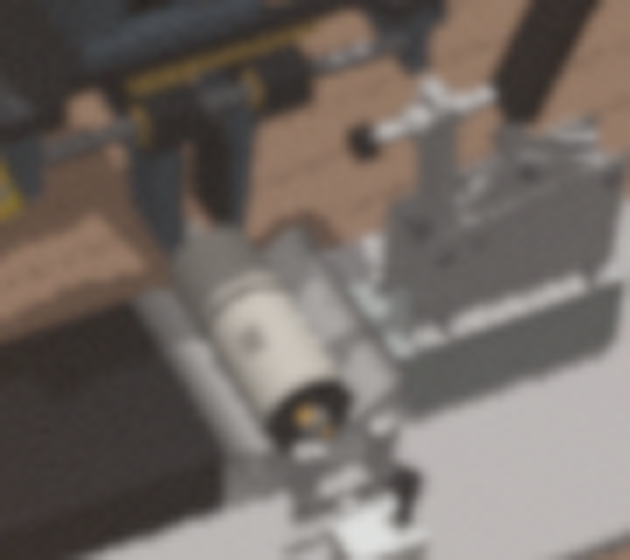

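Sliding well at about 1.8 N. Continuing.

>>> move_arm:
  deltas:
    - {"wx": 0,"wy": 0,"wz": 0,"dx": 0.008,"dy": 0,"dz": 0,"claw": -0.65}
    - {"wx": 0,"wy": 0,"wz": 0,"dx": 0.016,"dy": -0.001,"dz": 0,"claw": -0.65}
    - {"wx": 0,"wy": 0,"wz": 0,"dx": 0.024,"dy": -0.002,"dz": 0,"claw": -0.65}
    - {"wx": 0,"wy": 0,"wz": 0,"dx": 0.032,"dy": -0.002,"dz": 0,"claw": -0.65}
    - {"wx": 0,"wy": 0,"wz": 0,"dx": 0.04,"dy": -0.003,"dz": 0,"claw": -0.65}
    - {"wx": 0,"wy": 0,"wz": 0,"dx": 0.046,"dy": -0.003,"dz": 0,"claw": -0.65}

```text
t: 10.85
ee_pos: [514.7, 41.9, 51.5]
eef_rot: [0.035, 0.999, 0.007, 0.005]
contact_force: [-2.5, -0.0, 0.7]
width: 15.9
```

>>> move_arm:
  deltas:
    - {"wx": 0,"wy": 0,"wz": 0,"dx": 0.006,"dy": 0,"dz": 0,"claw": -0.65}
    - {"wx": 0,"wy": 0,"wz": 0,"dx": 0.012,"dy": -0.001,"dz": 0,"claw": -0.65}
    - {"wx": 0,"wy": 0,"wz": 0,"dx": 0.018,"dy": -0.001,"dz": 0,"claw": -0.65}

```text
t: 11.1
ee_pos: [516.9, 41.8, 51.4]
eef_rot: [0.035, 0.999, 0.007, 0.005]
contact_force: [-2.2, 0.2, 1.3]
width: 15.8
```

```bash
python3 -c "
from h import *
st()
im,K,D,T=cam('scene');cv2.imwrite('pics/scene12.png',cv2.resize(im[180:260,300:390],None,fx=7,fy=7,interpolation=cv2.INTER_CUBIC));st()"
```

```text
t 11.1 W [516.9  41.8  51.4] F [-67.2   0.1  51.4] yaw_y 86.0 tz [ 0.01   0.015 -1.   ] force fix [-2.24, 0.01, 1.31] w 15.8 q [ 0.05  0.39  1.92  0.02  0.82 -1.46]
t 11.15 W [517.2  41.7  51.5] F [-67.    0.1  51.5] yaw_y 86.0 tz [ 0.011  0.014 -1.   ] force fix [-1.93, 0.15, -1.12] w 16.0 q [ 0.05  0.39  1.92  0.02  0.82 -1.46]
```

View pics/scene12.png

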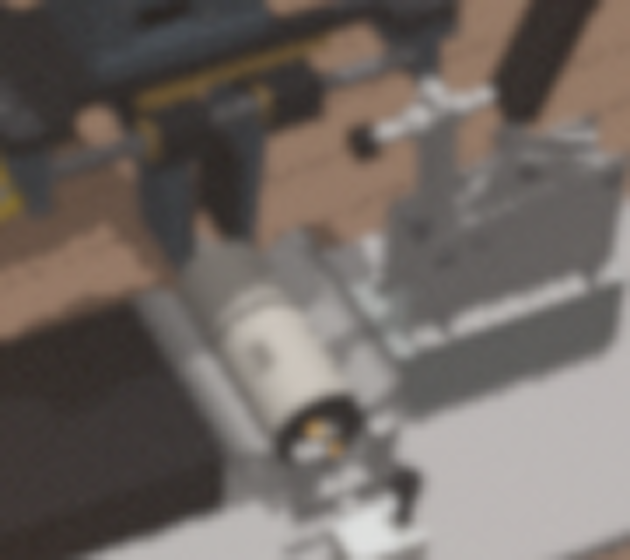

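>>> move_arm:
  deltas:
    - {"wx": 0,"wy": 0,"wz": 0,"dx": 0.004,"dy": 0,"dz": 0,"claw": -0.65}
    - {"wx": 0,"wy": 0,"wz": 0,"dx": 0.008,"dy": -0.001,"dz": 0,"claw": -0.65}
    - {"wx": 0,"wy": 0,"wz": 0,"dx": 0.012,"dy": -0.001,"dz": 0,"claw": -0.65}

```text
t: 11.4
ee_pos: [518.7, 41.6, 51.5]
eef_rot: [0.035, 0.999, 0.007, 0.005]
contact_force: [-2.3, -0.3, -1.3]
width: 16.4
```

>>> move_arm:
  deltas:
    - {"wx": 0,"wy": 0,"wz": 0,"dx": 0.004,"dy": 0,"dz": 0,"claw": -0.65}
    - {"wx": 0,"wy": 0,"wz": 0,"dx": 0.008,"dy": -0.001,"dz": 0,"claw": -0.65}
    - {"wx": 0,"wy": 0,"wz": 0,"dx": 0.012,"dy": -0.001,"dz": 0,"claw": -0.65}

```text
t: 11.65
ee_pos: [520.2, 41.5, 51.5]
eef_rot: [0.035, 0.999, 0.007, 0.005]
contact_force: [-1.6, 0.4, -0.1]
width: 15.7
```

>>> move_arm:
  deltas:
    - {"wx": 0,"wy": 0,"wz": 0,"dx": 0.004,"dy": 0,"dz": 0,"claw": -0.65}
    - {"wx": 0,"wy": 0,"wz": 0,"dx": 0.008,"dy": -0.001,"dz": 0,"claw": -0.65}

```text
t: 11.82
ee_pos: [521.2, 41.5, 51.5]
eef_rot: [0.035, 0.999, 0.007, 0.005]
contact_force: [-1.7, 0.5, -1.6]
width: 16.2
```

>>> move_arm:
  deltas:
    - {"wx": 0,"wy": 0,"wz": 0,"dx": 0.004,"dy": 0,"dz": 0,"claw": -0.65}
    - {"wx": 0,"wy": 0,"wz": 0,"dx": 0.008,"dy": -0.001,"dz": 0,"claw": -0.65}

```text
t: 11.98
ee_pos: [522.2, 41.4, 51.5]
eef_rot: [0.035, 0.999, 0.008, 0.005]
contact_force: [-2.0, 0.2, -0.7]
width: 15.8
```

```bash
python3 -c "
from h import *
im,K,D,T=cam('scene');cv2.imwrite('pics/scene13.png',cv2.resize(im[180:260,300:390],None,fx=7,fy=7,interpolation=cv2.INTER_CUBIC));
im,K,D,T=cam('top');cv2.imwrite('pics/top13.png',cv2.resize(im[125:195,270:370],None,fx=7,fy=7,interpolation=cv2.INTER_CUBIC));st()"
```

```text
t 12.08 W [522.4  41.4  51.5] F [-61.8   0.1  51.5] yaw_y 86.0 tz [ 0.011  0.015 -1.   ] force fix [-2.41, 0.52, -1.51] w 16.0 q [ 0.05  0.4   1.91  0.02  0.82 -1.47]
```

View pics/scene13.png

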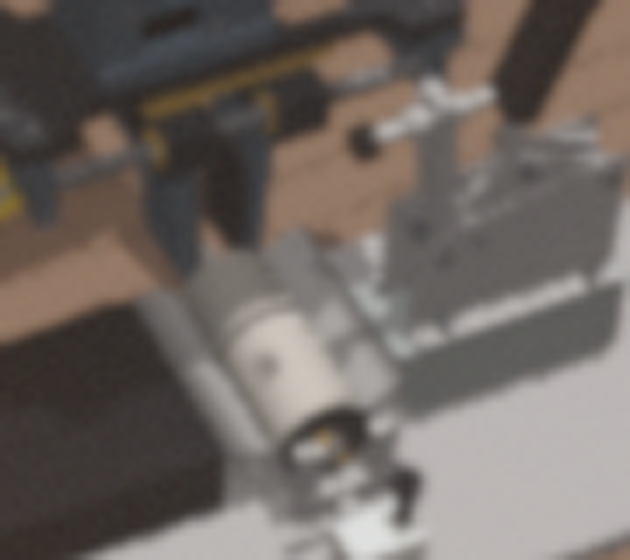

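View pics/top13.png

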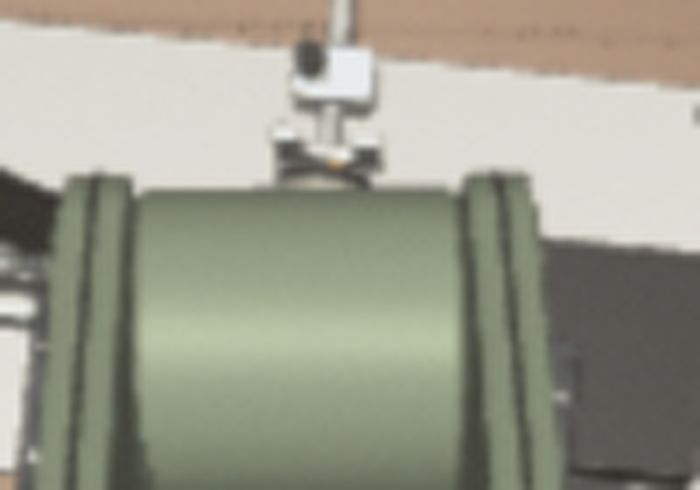

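The rear cap is nearly at the prongs in both views. Moving in finer steps.

>>> move_arm:
  deltas:
    - {"wx": 0,"wy": 0,"wz": 0,"dx": 0.003,"dy": 0,"dz": 0,"claw": -0.65}
    - {"wx": 0,"wy": 0,"wz": 0,"dx": 0.006,"dy": 0,"dz": 0,"claw": -0.65}

```text
t: 12.25
ee_pos: [523.1, 41.3, 51.5]
eef_rot: [0.035, 0.999, 0.008, 0.005]
contact_force: [-1.7, -0.7, -0.8]
width: 16.2
```

>>> move_arm:
  deltas:
    - {"wx": 0,"wy": 0,"wz": 0,"dx": 0.003,"dy": 0,"dz": 0,"claw": -0.65}
    - {"wx": 0,"wy": 0,"wz": 0,"dx": 0.006,"dy": 0,"dz": 0,"claw": -0.65}

```text
t: 12.42
ee_pos: [523.8, 41.3, 51.5]
eef_rot: [0.035, 0.999, 0.007, 0.005]
contact_force: [-1.6, -0.5, -0.7]
width: 16.0
```

>>> move_arm:
  deltas:
    - {"wx": 0,"wy": 0,"wz": 0,"dx": 0.003,"dy": 0,"dz": 0,"claw": -0.65}
    - {"wx": 0,"wy": 0,"wz": 0,"dx": 0.006,"dy": 0,"dz": 0,"claw": -0.65}

```text
t: 12.58
ee_pos: [524.5, 41.3, 51.5]
eef_rot: [0.035, 0.999, 0.007, 0.005]
contact_force: [-2.0, -0.5, -0.3]
width: 16.1
```

>>> move_arm:
  deltas:
    - {"wx": 0,"wy": 0,"wz": 0,"dx": 0.003,"dy": 0,"dz": 0,"claw": -0.65}
    - {"wx": 0,"wy": 0,"wz": 0,"dx": 0.006,"dy": 0,"dz": 0,"claw": -0.65}

```text
t: 12.75
ee_pos: [525.3, 41.2, 51.5]
eef_rot: [0.035, 0.999, 0.007, 0.005]
contact_force: [-2.6, 0.1, -0.3]
width: 15.7
```

>>> move_arm:
  deltas:
    - {"wx": 0,"wy": 0,"wz": 0,"dx": 0.003,"dy": 0,"dz": 0,"claw": -0.65}
    - {"wx": 0,"wy": 0,"wz": 0,"dx": 0.006,"dy": 0,"dz": 0,"claw": -0.65}

```text
t: 12.92
ee_pos: [526.0, 41.2, 51.5]
eef_rot: [0.035, 0.999, 0.007, 0.005]
contact_force: [-2.6, -0.4, 0.4]
width: 16.0
```

```bash
python3 -c "
from h import *
im,K,D,T=cam('scene');cv2.imwrite('pics/scene14.png',cv2.resize(im[180:260,300:390],None,fx=7,fy=7,interpolation=cv2.INTER_CUBIC));
im,K,D,T=cam('top');cv2.imwrite('pics/top14.png',cv2.resize(im[125:165,290:350],None,fx=12,fy=12,interpolation=cv2.INTER_CUBIC));st()"
```

```text
t 13.02 W [526.1  41.2  51.5] F [-58.1   0.2  51.5] yaw_y 86.0 tz [ 0.011  0.014 -1.   ] force fix [-2.61, -1.37, -0.01] w 16.1 q [ 0.05  0.4   1.9   0.02  0.83 -1.47]
```

View pics/scene14.png

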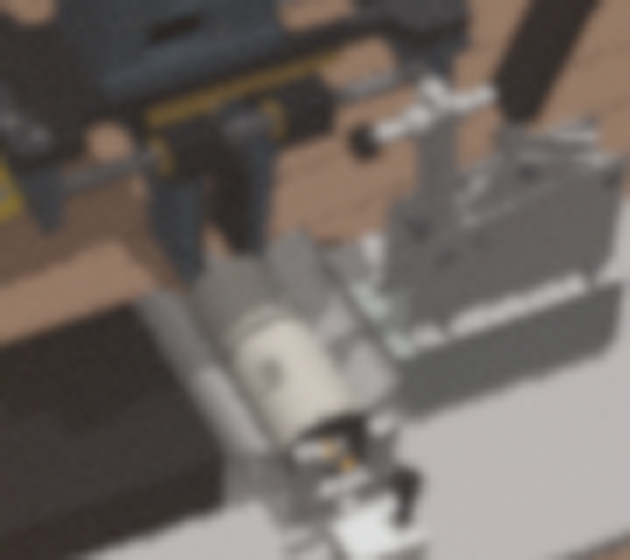

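View pics/top14.png

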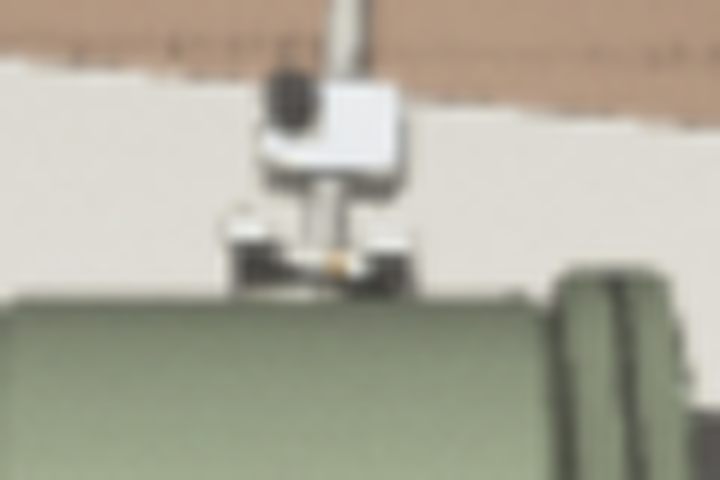

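>>> move_arm:
  deltas:
    - {"wx": 0,"wy": 0,"wz": 0,"dx": 0.003,"dy": 0,"dz": 0,"claw": -0.65}
    - {"wx": 0,"wy": 0,"wz": 0,"dx": 0.006,"dy": 0,"dz": 0,"claw": -0.65}

```text
t: 13.18
ee_pos: [526.8, 41.1, 51.5]
eef_rot: [0.035, 0.999, 0.007, 0.005]
contact_force: [-1.4, -0.6, -0.1]
width: 15.6
```

>>> move_arm:
  deltas:
    - {"wx": 0,"wy": 0,"wz": 0,"dx": 0.003,"dy": 0,"dz": 0,"claw": -0.65}
    - {"wx": 0,"wy": 0,"wz": 0,"dx": 0.006,"dy": 0,"dz": 0,"claw": -0.65}

```text
t: 13.35
ee_pos: [527.5, 41.1, 51.5]
eef_rot: [0.035, 0.999, 0.007, 0.005]
contact_force: [-1.6, -1.2, 0.2]
width: 16.0
```

>>> move_arm:
  deltas:
    - {"wx": 0,"wy": 0,"wz": 0,"dx": 0.003,"dy": 0,"dz": 0,"claw": -0.65}
    - {"wx": 0,"wy": 0,"wz": 0,"dx": 0.006,"dy": 0,"dz": 0,"claw": -0.65}

```text
t: 13.52
ee_pos: [528.2, 41.1, 51.5]
eef_rot: [0.035, 0.999, 0.007, 0.005]
contact_force: [-1.7, -0.9, 0.3]
width: 16.4
```

>>> move_arm:
  deltas:
    - {"wx": 0,"wy": 0,"wz": 0,"dx": 0.003,"dy": 0,"dz": 0,"claw": -0.65}
    - {"wx": 0,"wy": 0,"wz": 0,"dx": 0.006,"dy": 0,"dz": 0,"claw": -0.65}

```text
t: 13.68
ee_pos: [528.9, 41.0, 51.5]
eef_rot: [0.035, 0.999, 0.007, 0.005]
contact_force: [-2.3, -1.0, 0.1]
width: 16.0
```

```bash
python3 -c "
from h import *
im,K,D,T=cam('scene');cv2.imwrite('pics/scene15.png',cv2.resize(im[205:265,320:390],None,fx=9,fy=9,interpolation=cv2.INTER_CUBIC));
st()"
```

```text
t 13.73 W [529.1  41.   51.6] F [-55.1   0.2  51.6] yaw_y 86.0 tz [ 0.011  0.014 -1.   ] force fix [-2.25, -1.16, 0.11] w 15.9 q [ 0.05  0.4   1.9   0.02  0.83 -1.47]
```

View pics/scene15.png

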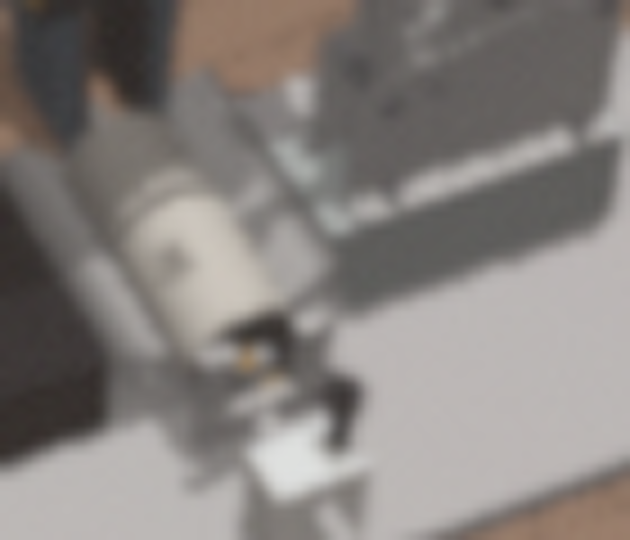

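>>> move_arm:
  deltas:
    - {"wx": 0,"wy": 0,"wz": 0,"dx": 0.003,"dy": 0,"dz": 0,"claw": -0.65}
    - {"wx": 0,"wy": 0,"wz": 0,"dx": 0.006,"dy": 0,"dz": 0,"claw": -0.65}

```text
t: 13.9
ee_pos: [529.8, 41.0, 51.6]
eef_rot: [0.035, 0.999, 0.007, 0.005]
contact_force: [-2.9, -0.6, 0.9]
width: 16.1
```

>>> move_arm:
  deltas:
    - {"wx": 0,"wy": 0,"wz": 0,"dx": 0.003,"dy": 0,"dz": 0,"claw": -0.65}
    - {"wx": 0,"wy": 0,"wz": 0,"dx": 0.006,"dy": 0,"dz": 0,"claw": -0.65}

```text
t: 14.07
ee_pos: [530.5, 41.0, 51.5]
eef_rot: [0.035, 0.999, 0.007, 0.005]
contact_force: [-2.1, -0.9, 0.3]
width: 16.2
```

>>> move_arm:
  deltas:
    - {"wx": 0,"wy": 0,"wz": 0,"dx": 0.003,"dy": 0,"dz": 0,"claw": -0.65}
    - {"wx": 0,"wy": 0,"wz": 0,"dx": 0.006,"dy": 0,"dz": 0,"claw": -0.65}

```text
t: 14.23
ee_pos: [530.8, 40.9, 51.5]
eef_rot: [0.035, 0.999, 0.007, 0.005]
contact_force: [-4.4, -0.5, 0.7]
width: 16.2
```

>>> move_arm:
  deltas:
    - {"wx": 0,"wy": 0,"wz": 0,"dx": 0.003,"dy": 0,"dz": 0,"claw": -0.65}

```text
t: 14.32
ee_pos: [530.8, 40.9, 51.5]
eef_rot: [0.035, 0.999, 0.007, 0.004]
contact_force: [-3.8, -0.7, 2.6]
width: 16.1
```

```bash
python3 -c "
from h import *
st()"
```

```text
t 14.32 W [530.8  40.9  51.5] F [-53.4   0.2  51.5] yaw_y 86.0 tz [ 0.009  0.014 -1.   ] force fix [-3.69, -1.0, 2.56] w 16.1 q [ 0.05  0.41  1.89  0.02  0.83 -1.47]
```

>>> move_arm:
  deltas:
    - {"wx": 0,"wy": 0,"wz": 0,"dx": 0.005,"dy": 0,"dz": 0,"claw": -0.65}
    - {"wx": 0,"wy": 0,"wz": 0,"dx": 0.007,"dy": 0,"dz": 0,"claw": -0.65}

```text
t: 14.48
ee_pos: [530.8, 40.9, 51.5]
eef_rot: [0.035, 0.999, 0.007, 0.003]
contact_force: [-4.6, -0.6, 2.1]
width: 16.4
```

```bash
python3 -c "
from h import *
im,K,D,T=cam('scene');cv2.imwrite('pics/scene16.png',cv2.resize(im[205:265,320:390],None,fx=9,fy=9,interpolation=cv2.INTER_CUBIC));
st()"
```

```text
t 14.53 W [530.8  40.9  51.4] F [-53.4   0.2  51.4] yaw_y 86.0 tz [ 0.007  0.014 -1.   ] force fix [-5.11, -0.94, 2.44] w 16.3 q [ 0.05  0.41  1.89  0.02  0.84 -1.47]
```

View pics/scene16.png

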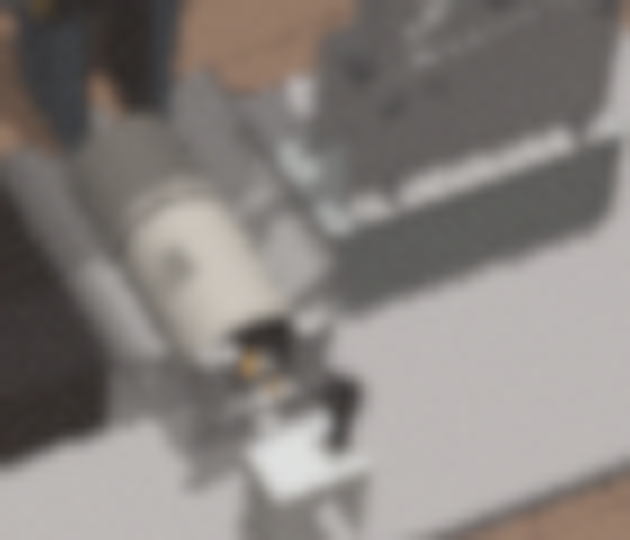

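It has come to a stand: TCP is fixed at 530.8 while the force rose from 2 to 5 N, so the rear is against the stop. I'll release straight back along the axis and check.

>>> move_arm:
  deltas:
    - {"wx": 0,"wy": 0,"wz": 0,"dx": -0.02,"dy": 0.001,"dz": 0,"claw": -0.65}
    - {"wx": 0,"wy": 0,"wz": 0,"dx": -0.1,"dy": 0.007,"dz": 0,"claw": -0.65}
    - {"wx": 0,"wy": 0,"wz": 0,"dx": -0.25,"dy": 0.017,"dz": 0,"claw": -0.65}
    - {"wx": 0,"wy": 0,"wz": 0,"dx": -0.45,"dy": 0.03,"dz": 0,"claw": -0.65}
    - {"wx": 0,"wy": 0,"wz": 0,"dx": -0.65,"dy": 0.045,"dz": 0.2,"claw": -0.8}
    - {"wx": 0,"wy": 0,"wz": 0,"dx": -0.8,"dy": 0.055,"dz": 0.5,"claw": -1}
    - {"wx": 0,"wy": 0,"wz": 0,"dx": -0.9,"dy": 0.06,"dz": 0.8,"claw": -1}
    - {"wx": 0,"wy": 0,"wz": 0,"dx": -1,"dy": 0.06,"dz": 1,"claw": -1}

```text
t: 15.2
ee_pos: [411.3, 48.5, 174.5]
eef_rot: [0.035, 0.999, 0.008, 0.006]
contact_force: [1.0, 0.5, 0.1]
width: 0.2
```

```bash
python3 -c "
from h import *
im,K,D,T=cam('scene');cv2.imwrite('pics/scene17.png',cv2.resize(im[150:270,290:430],None,fx=5,fy=5,interpolation=cv2.INTER_CUBIC));
im,K,D,T=cam('top');cv2.imwrite('pics/top17.png',cv2.resize(im[115:215,230:390],None,fx=5,fy=5,interpolation=cv2.INTER_CUBIC));
st()"
```

```text
t 15.3 W [412.3  48.6 175.6] F [-172.    -0.3  175.6] yaw_y 86.0 tz [ 0.018  0.015 -1.   ] force fix [-1.02, 0.01, 0.21] w 0.1 q [ 0.08  0.09  1.97  0.02  1.06 -1.43]
```

View pics/scene17.png

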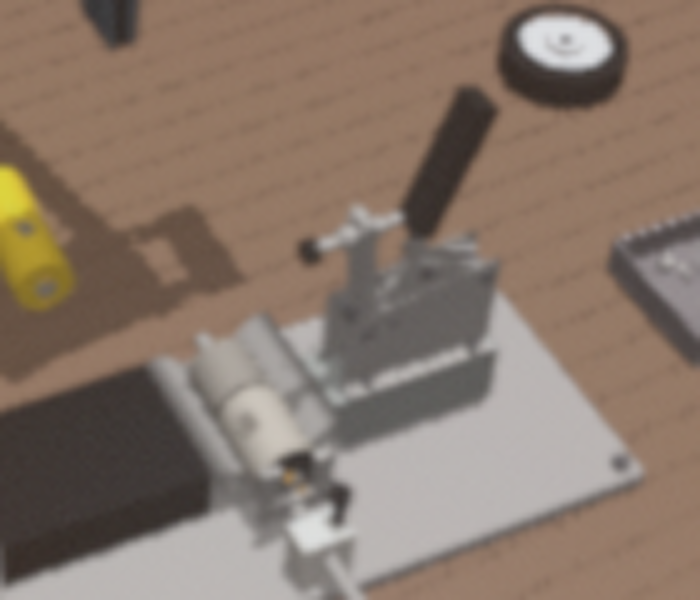

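View pics/top17.png

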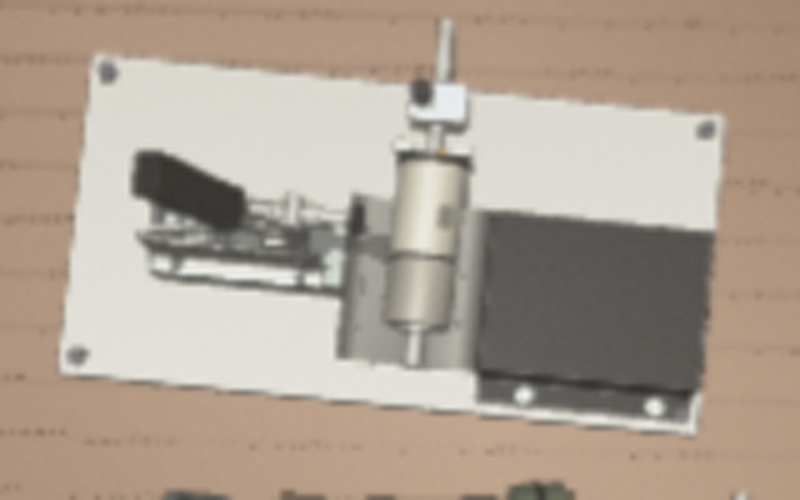

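The motor lies straight in the vee, rear against the prongs (top crop, rear edge at (436,155), shaft at (414,345)), and stayed there after release. Next is the handle: I'll go high, with the fingers shut, to the -y side of the grip.

>>> move_arm:
  deltas:
    - {"wx": 0,"wy": 0,"wz": 0,"dx": 0.2,"dy": 0,"dz": 0.3,"claw": -1}
    - {"wx": 0,"wy": 0,"wz": 0,"dx": 0.4,"dy": 0.1,"dz": 0.6,"claw": -1}
    - {"wx": 0,"wy": 0,"wz": 0,"dx": 0.7,"dy": 0.2,"dz": 0.7,"claw": -1}
    - {"wx": 0,"wy": 0,"wz": 0,"dx": 0.75,"dy": 0.28,"dz": 0.7,"claw": -1}
    - {"wx": 0,"wy": 0,"wz": 0,"dx": 0.75,"dy": 0.28,"dz": 0.7,"claw": -1}

```text
t: 15.72
ee_pos: [506.1, 84.0, 259.8]
eef_rot: [0.034, 0.999, 0.009, 0.011]
contact_force: [-0.3, -1.0, -0.4]
width: 0.6
```

```bash
python3 -c "
from h import *
st();s=manip.read_state();print((toW([[0,78,255]])-s['ee_pos'])/120)"
```

```text
t 15.72 W [506.1  84.  259.8] F [-81.   41.5 259.8] yaw_y 86.1 tz [ 0.022  0.017 -1.   ] force fix [-0.21, -1.05, -0.36] w 0.6 q [ 0.13  0.18  1.64  0.01  1.3  -1.37]
[[ 0.69426004  0.25707311 -0.04025624]]
```

>>> move_arm:
  deltas:
    - {"wx": 0,"wy": 0,"wz": 0,"dx": 0.3,"dy": 0.1,"dz": 0,"claw": -1}
    - {"wx": 0,"wy": 0,"wz": 0,"dx": 0.6,"dy": 0.2,"dz": 0,"claw": -1}
    - {"wx": 0,"wy": 0,"wz": 0,"dx": 0.69,"dy": 0.25,"dz": 0,"claw": -1}
    - {"wx": 0,"wy": 0,"wz": 0,"dx": 0.69,"dy": 0.25,"dz": 0,"claw": -1}

```text
t: 16.05
ee_pos: [590.3, 114.7, 257.0]
eef_rot: [0.034, 0.999, 0.009, 0.01]
contact_force: [-0.5, 0.8, -0.2]
width: 0.4
```

```bash
python3 -c "
from h import *
im,K,D,T=cam('scene');cv2.imwrite('pics/scene18.png',cv2.resize(im[100:270,270:430],None,fx=4.5,fy=3.5,interpolation=cv2.INTER_CUBIC));
st();s=manip.read_state();print((toW([[0,78,198]])-s['ee_pos'])/120)"
```

```text
t 16.1 W [588.6 114.  257.4] F [ -0.8  77.1 257.4] yaw_y 86.1 tz [ 0.019  0.016 -1.   ] force fix [0.52, -0.18, 0.64] w 0.5 q [ 0.16  0.32  1.45  0.01  1.35 -1.34]
[[ 0.00686237  0.00718185 -0.49485082]]
```

View pics/scene18.png

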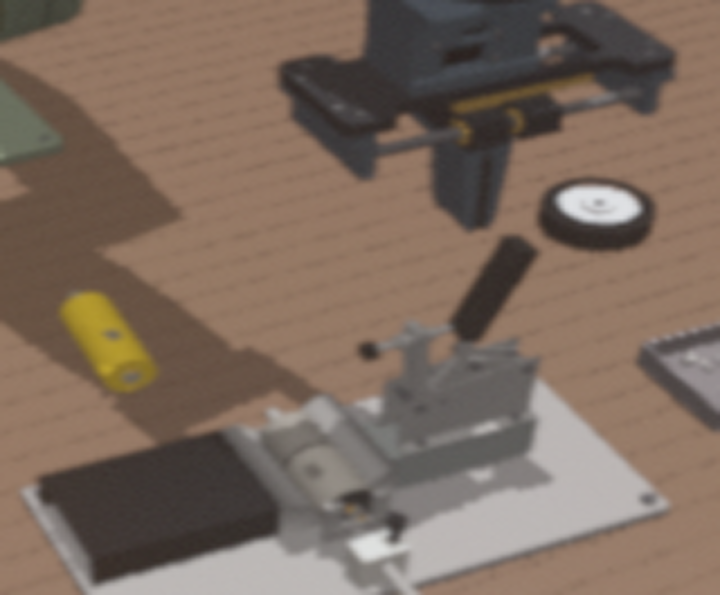

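The fingers stand above and on the -y side of the grip (finger tip at (475,225), handle end at (518,242)). Lowering beside it.

>>> move_arm:
  deltas:
    - {"wx": 0,"wy": 0,"wz": 0,"dx": 0.007,"dy": 0,"dz": -0.2,"claw": -1}
    - {"wx": 0,"wy": 0,"wz": 0,"dx": 0.007,"dy": 0,"dz": -0.4,"claw": -1}
    - {"wx": 0,"wy": 0,"wz": 0,"dx": 0.007,"dy": 0,"dz": -0.49,"claw": -1}
    - {"wx": 0,"wy": 0,"wz": 0,"dx": 0.007,"dy": 0,"dz": -0.49,"claw": -1}

```text
t: 16.43
ee_pos: [586.2, 113.1, 195.5]
eef_rot: [0.034, 0.999, 0.007, 0.005]
contact_force: [-0.1, 0.2, 0.6]
width: 0.1
```

```bash
python3 -c "
from h import *
im,K,D,T=cam('scene');cv2.imwrite('pics/scene19.png',cv2.resize(im[130:220,340:430],None,fx=6,fy=6,interpolation=cv2.INTER_CUBIC));
st()"
```

```text
t 16.48 W [587.7 113.4 197.6] F [ -1.6  76.5 197.6] yaw_y 86.1 tz [ 0.015  0.015 -1.   ] force fix [0.47, 0.05, 1.15] w 0.7 q [ 0.16  0.36  1.55  0.01  1.22 -1.34]
```

View pics/scene19.png

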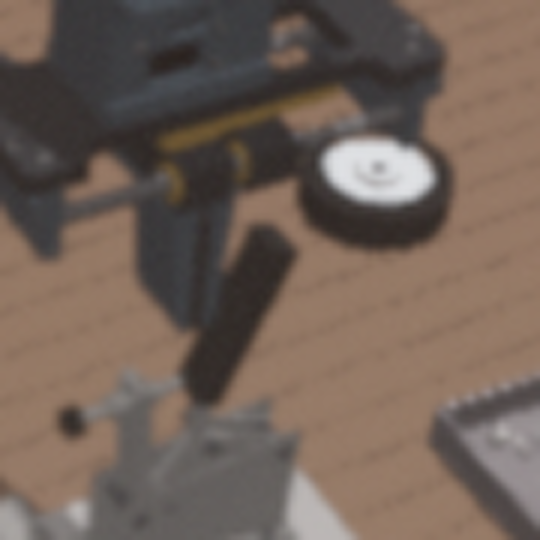

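```bash
cat > arc.py <<'E'
from h import *
import sys
p0,p1,n=float(sys.argv[1]),float(sys.argv[2]),int(sys.argv[3]); R=float(sys.argv[4]) if len(sys.argv)>4 else 105
s=manip.read_state(); st()
c=toF(s['ee_pos'])[0]; cy,cz=c[1]+13.5-70,c[2]-100; print("corner phi",np.degrees(np.arctan2(cz,cy)).round(1),"R",np.hypot(cy,cz).round(1))
for ph in np.radians(np.linspace(p0,p1,n)):
    w=toW([[0,70+R*np.cos(ph)-13.5,100+R*np.sin(ph)]])[0]; print(np.degrees(ph).round(1),((w-s['ee_pos'])/120).round(3))
E
python3 arc.py 78 57 8
```

```text
t 16.48 W [587.7 113.4 197.6] F [ -1.6  76.5 197.6] yaw_y 86.1 tz [ 0.015  0.015 -1.   ] force fix [0.47, 0.05, 1.15] w 0.7 q [ 0.16  0.36  1.55  0.01  1.22 -1.34]
corner phi 78.4 R 99.6
78.0 [0.014 0.015 0.042]
75.0 [0.017 0.059 0.032]
72.0 [0.02  0.103 0.019]
69.0 [0.023 0.146 0.003]
66.0 [ 0.026  0.188 -0.014]
63.0 [ 0.029  0.229 -0.034]
60.0 [ 0.032  0.27  -0.056]
57.0 [ 0.034  0.309 -0.08 ]
```

>>> move_arm:
  deltas:
    - {"wx": 0,"wy": 0,"wz": 0,"dx": 0.014,"dy": 0.015,"dz": 0.04,"claw": -1}
    - {"wx": 0,"wy": 0,"wz": 0,"dx": 0.017,"dy": 0.05,"dz": 0.03,"claw": -1}
    - {"wx": 0,"wy": 0,"wz": 0,"dx": 0.02,"dy": 0.08,"dz": 0.025,"claw": -1}
    - {"wx": 0,"wy": 0,"wz": 0,"dx": 0.02,"dy": 0.105,"dz": 0.02,"claw": -1}
    - {"wx": 0,"wy": 0,"wz": 0,"dx": 0.022,"dy": 0.125,"dz": 0.01,"claw": -1}
    - {"wx": 0,"wy": 0,"wz": 0,"dx": 0.023,"dy": 0.146,"dz": 0.003,"claw": -1}

```text
t: 16.98
ee_pos: [590.5, 131.3, 198.1]
eef_rot: [0.034, 0.999, 0.008, 0.008]
contact_force: [0.1, 0.0, -0.4]
width: 0.7
```

```bash
python3 arc.py 68 47 8
```

```text
t 16.98 W [590.5 131.3 198.1] F [  0.   94.5 198.1] yaw_y 86.1 tz [ 0.016  0.015 -1.   ] force fix [0.07, 0.02, -0.42] w 0.7 q [ 0.19  0.37  1.53  0.01  1.22 -1.31]
corner phi 68.8 R 105.2
68.0 [ 0.001  0.011 -0.006]
65.0 [ 0.003  0.053 -0.024]
62.0 [ 0.006  0.094 -0.045]
59.0 [ 0.009  0.133 -0.067]
56.0 [ 0.012  0.172 -0.092]
53.0 [ 0.014  0.209 -0.118]
50.0 [ 0.017  0.245 -0.147]
47.0 [ 0.019  0.279 -0.177]
```

>>> move_arm:
  deltas:
    - {"wx": 0,"wy": 0,"wz": 0,"dx": 0.001,"dy": 0.02,"dz": -0.008,"claw": -1}
    - {"wx": 0,"wy": 0,"wz": 0,"dx": 0.003,"dy": 0.045,"dz": -0.02,"claw": -1}
    - {"wx": 0,"wy": 0,"wz": 0,"dx": 0.005,"dy": 0.07,"dz": -0.03,"claw": -1}
    - {"wx": 0,"wy": 0,"wz": 0,"dx": 0.006,"dy": 0.094,"dz": -0.045,"claw": -1}

```text
t: 17.32
ee_pos: [592.0, 139.8, 196.2]
eef_rot: [0.033, 0.999, 0.005, 0.01]
contact_force: [-2.4, -7.4, 13.5]
width: 0.4
```

```bash
python3 arc.py 61 40 8; python3 -c "
from h import *
im,K,D,T=cam('scene');cv2.imwrite('pics/scene20.png',cv2.resize(im[130:220,340:430],None,fx=6,fy=6,interpolation=cv2.INTER_CUBIC));st()"
```

```text
t 17.32 W [592.  139.8 196.2] F [  0.9 103.1 196.2] yaw_y 86.2 tz [ 0.02  0.01 -1.  ] force fix [-1.91, -7.57, 13.49] w 0.4 q [ 0.21  0.37  1.53  0.01  1.22 -1.3 ]
corner phi 64.2 R 106.9
61.0 [-0.005  0.036 -0.037]
58.0 [-0.003  0.076 -0.06 ]
55.0 [ 0.     0.114 -0.085]
52.0 [ 0.003  0.151 -0.112]
49.0 [ 0.005  0.186 -0.141]
46.0 [ 0.007  0.22  -0.172]
43.0 [ 0.01   0.252 -0.205]
40.0 [ 0.012  0.282 -0.239]
t 17.37 W [592.2 141.4 195.4] F [  1.  104.7 195.4] yaw_y 86.2 tz [ 0.02   0.013 -1.   ] force fix [0.43, -0.93, 4.56] w 0.6 q [ 0.21  0.37  1.53  0.01  1.21 -1.3 ]
```

View pics/scene20.png

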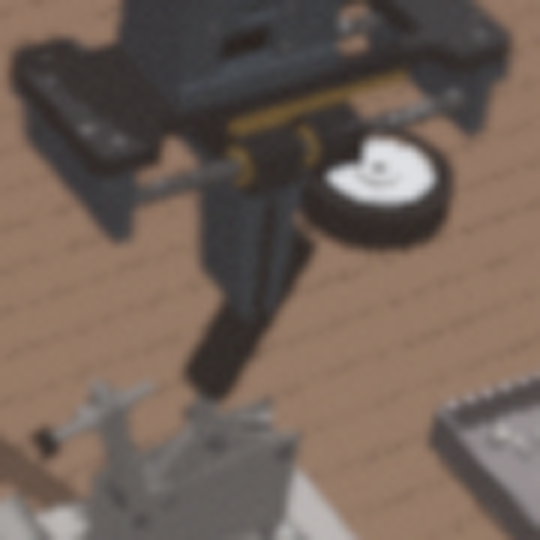

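In contact: the arm and spindle have begun to swing. There was a short force peak, so I'll go in smaller steps with more +y than down.

>>> move_arm:
  deltas:
    - {"wx": 0,"wy": 0,"wz": 0,"dx": -0.001,"dy": 0.012,"dz": -0.005,"claw": -1}
    - {"wx": 0,"wy": 0,"wz": 0,"dx": -0.002,"dy": 0.025,"dz": -0.012,"claw": -1}

```text
t: 17.53
ee_pos: [592.5, 143.6, 195.0]
eef_rot: [0.034, 0.999, 0.006, 0.011]
contact_force: [0.2, -3.5, 6.4]
width: 0.0
```

```bash
python3 arc.py 61 46 6
```

```text
t 17.53 W [592.5 143.6 195. ] F [  1.1 106.9 195. ] yaw_y 86.2 tz [ 0.022  0.011 -1.   ] force fix [0.49, -3.5, 6.36] w 0.0 q [ 0.22  0.37  1.53  0.01  1.21 -1.29]
corner phi 62.0 R 107.6
61.0 [-0.009  0.005 -0.026]
58.0 [-0.006  0.044 -0.05 ]
55.0 [-0.004  0.082 -0.075]
52.0 [-0.001  0.119 -0.102]
49.0 [ 0.001  0.154 -0.131]
46.0 [ 0.004  0.188 -0.162]
```

>>> move_arm:
  deltas:
    - {"wx": 0,"wy": 0,"wz": 0,"dx": -0.002,"dy": 0.02,"dz": -0.012,"claw": -1}
    - {"wx": 0,"wy": 0,"wz": 0,"dx": -0.004,"dy": 0.04,"dz": -0.025,"claw": -1}
    - {"wx": 0,"wy": 0,"wz": 0,"dx": -0.004,"dy": 0.06,"dz": -0.04,"claw": -1}
    - {"wx": 0,"wy": 0,"wz": 0,"dx": -0.004,"dy": 0.08,"dz": -0.055,"claw": -1}

```text
t: 17.87
ee_pos: [592.9, 153.5, 189.2]
eef_rot: [0.034, 0.999, 0.006, 0.012]
contact_force: [-0.1, -0.9, 5.5]
width: 0.3
```

```bash
python3 arc.py 55 40 6 107;  python3 -c "
from h import *
im,K,D,T=cam('scene');cv2.imwrite('pics/scene21.png',cv2.resize(im[130:220,340:430],None,fx=6,fy=6,interpolation=cv2.INTER_CUBIC));st()"
```

```text
t 17.87 W [592.9 153.5 189.2] F [  0.8 116.9 189.2] yaw_y 86.2 tz [ 0.024  0.012 -1.   ] force fix [-0.07, -0.9, 5.46] w 0.3 q [ 0.23  0.38  1.54  0.01  1.2  -1.27]
corner phi 55.9 R 107.7
55.0 [-0.006  0.009 -0.013]
52.0 [-0.004  0.046 -0.041]
49.0 [-0.001  0.082 -0.071]
46.0 [ 0.001  0.117 -0.102]
43.0 [ 0.004  0.149 -0.136]
40.0 [ 0.006  0.18  -0.17 ]
t 17.92 W [592.6 154.  188.6] F [  0.5 117.4 188.6] yaw_y 86.2 tz [ 0.023  0.012 -1.   ] force fix [1.49, -0.27, 1.36] w 0.7 q [ 0.23  0.38  1.54  0.01  1.2  -1.27]
```

View pics/scene21.png

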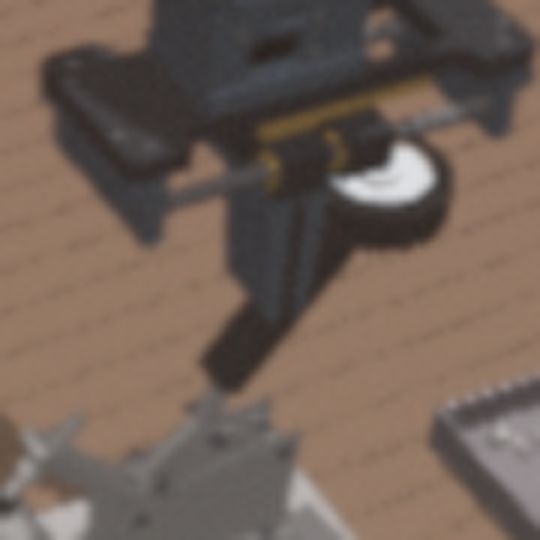

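The clamp arm is swinging down smoothly at about 5 N. Continuing the arc.

>>> move_arm:
  deltas:
    - {"wx": 0,"wy": 0,"wz": 0,"dx": -0.002,"dy": 0.02,"dz": -0.015,"claw": -1}
    - {"wx": 0,"wy": 0,"wz": 0,"dx": -0.002,"dy": 0.042,"dz": -0.033,"claw": -1}
    - {"wx": 0,"wy": 0,"wz": 0,"dx": -0.002,"dy": 0.065,"dz": -0.052,"claw": -1}
    - {"wx": 0,"wy": 0,"wz": 0,"dx": 0,"dy": 0.087,"dz": -0.072,"claw": -1}
    - {"wx": 0,"wy": 0,"wz": 0,"dx": 0,"dy": 0.108,"dz": -0.093,"claw": -1}

```text
t: 18.33
ee_pos: [592.8, 167.3, 176.9]
eef_rot: [0.033, 0.999, 0.006, 0.012]
contact_force: [2.0, 0.1, 1.6]
width: 0.5
```

```bash
python3 arc.py 46 28 7 107.5
```

```text
t 18.33 W [592.8 167.3 176.9] F [ -0.2 130.6 176.9] yaw_y 86.2 tz [ 0.024  0.012 -1.   ] force fix [1.98, 0.23, 1.61] w 0.5 q [ 0.25  0.39  1.55  0.01  1.18 -1.25]
corner phi 46.1 R 106.8
46.0 [0.002 0.005 0.003]
43.0 [ 0.005  0.038 -0.03 ]
40.0 [ 0.007  0.069 -0.065]
37.0 [ 0.009  0.098 -0.102]
34.0 [ 0.011  0.125 -0.14 ]
31.0 [ 0.012  0.15  -0.18 ]
28.0 [ 0.014  0.173 -0.22 ]
```

>>> move_arm:
  deltas:
    - {"wx": 0,"wy": 0,"wz": 0,"dx": 0.002,"dy": 0.02,"dz": -0.018,"claw": -1}
    - {"wx": 0,"wy": 0,"wz": 0,"dx": 0.003,"dy": 0.042,"dz": -0.037,"claw": -1}
    - {"wx": 0,"wy": 0,"wz": 0,"dx": 0.005,"dy": 0.062,"dz": -0.058,"claw": -1}
    - {"wx": 0,"wy": 0,"wz": 0,"dx": 0.006,"dy": 0.082,"dz": -0.082,"claw": -1}
    - {"wx": 0,"wy": 0,"wz": 0,"dx": 0.008,"dy": 0.1,"dz": -0.106,"claw": -1}

```text
t: 18.75
ee_pos: [593.2, 179.6, 163.5]
eef_rot: [0.033, 0.999, 0.006, 0.011]
contact_force: [-0.1, -1.2, 0.3]
width: 0.2
```

```bash
python3 arc.py 36 18 7 107;  python3 -c "
from h import *
im,K,D,T=cam('scene');cv2.imwrite('pics/scene22.png',cv2.resize(im[130:260,310:430],None,fx=5,fy=4.5,interpolation=cv2.INTER_CUBIC));st()"
```

```text
t 18.75 W [593.2 179.6 163.5] F [ -0.7 142.9 163.5] yaw_y 86.2 tz [ 0.022  0.012 -1.   ] force fix [-0.04, -1.25, 0.25] w 0.2 q [ 0.27  0.41  1.56  0.01  1.15 -1.23]
corner phi 36.3 R 107.3
36.0 [ 0.006  0.001 -0.005]
33.0 [ 0.007  0.027 -0.044]
30.0 [ 0.009  0.051 -0.083]
27.0 [ 0.011  0.074 -0.124]
24.0 [ 0.012  0.094 -0.167]
21.0 [ 0.013  0.111 -0.21 ]
18.0 [ 0.014  0.127 -0.254]
t 18.8 W [593.1 180.1 163. ] F [ -0.8 143.3 163. ] yaw_y 86.2 tz [ 0.022  0.012 -1.   ] force fix [0.65, 1.08, 0.26] w 0.5 q [ 0.27  0.41  1.56  0.01  1.15 -1.23]
```

View pics/scene22.png

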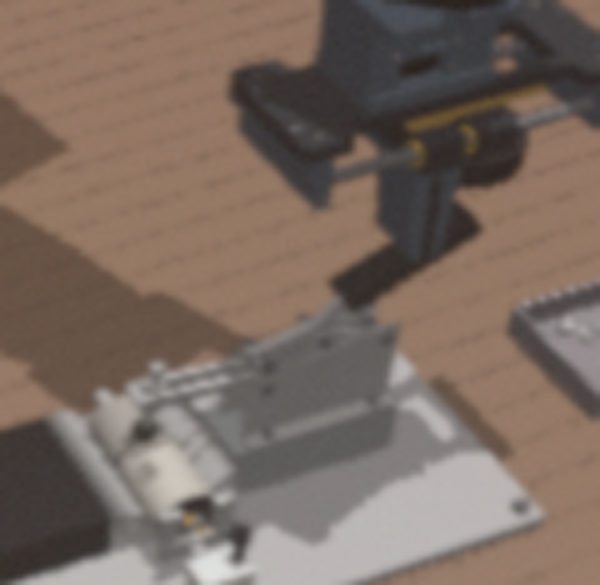

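The arm is nearly level and the foot is just above the motor (145,432). Pressing on through the over-centre, slower.

>>> move_arm:
  deltas:
    - {"wx": 0,"wy": 0,"wz": 0,"dx": 0.006,"dy": 0.012,"dz": -0.018,"claw": -1}
    - {"wx": 0,"wy": 0,"wz": 0,"dx": 0.007,"dy": 0.025,"dz": -0.038,"claw": -1}
    - {"wx": 0,"wy": 0,"wz": 0,"dx": 0.008,"dy": 0.038,"dz": -0.06,"claw": -1}
    - {"wx": 0,"wy": 0,"wz": 0,"dx": 0.009,"dy": 0.05,"dz": -0.08,"claw": -1}

```text
t: 19.13
ee_pos: [594.1, 185.9, 153.2]
eef_rot: [0.033, 0.999, 0.006, 0.011]
contact_force: [-0.8, -1.2, 1.6]
width: 0.2
```

```bash
python3 arc.py 30 12 7 107
```

```text
t 19.13 W [594.1 185.9 153.2] F [ -0.2 149.2 153.2] yaw_y 86.2 tz [ 0.021  0.012 -1.   ] force fix [-0.75, -1.25, 1.55] w 0.2 q [ 0.28  0.42  1.56  0.01  1.13 -1.22]
corner phi 29.8 R 106.9
30.0 [ 0.001 -0.001  0.003]
27.0 [ 0.003  0.022 -0.038]
24.0 [ 0.004  0.042 -0.08 ]
21.0 [ 0.006  0.06  -0.123]
18.0 [ 0.007  0.075 -0.167]
15.0 [ 0.008  0.088 -0.212]
12.0 [ 0.008  0.099 -0.258]
```

>>> move_arm:
  deltas:
    - {"wx": 0,"wy": 0,"wz": 0,"dx": 0.002,"dy": 0.01,"dz": -0.018,"claw": -1}
    - {"wx": 0,"wy": 0,"wz": 0,"dx": 0.003,"dy": 0.022,"dz": -0.038,"claw": -1}
    - {"wx": 0,"wy": 0,"wz": 0,"dx": 0.004,"dy": 0.032,"dz": -0.058,"claw": -1}
    - {"wx": 0,"wy": 0,"wz": 0,"dx": 0.004,"dy": 0.042,"dz": -0.08,"claw": -1}

```text
t: 19.47
ee_pos: [594.8, 191.3, 143.4]
eef_rot: [0.033, 0.999, 0.007, 0.011]
contact_force: [0.6, -0.7, 1.4]
width: 0.5
```

```bash
python3 arc.py 24 12 5 107;  python3 -c "
from h import *
im,K,D,T=cam('scene');cv2.imwrite('pics/scene23.png',cv2.resize(im[130:260,310:430],None,fx=5,fy=4.5,interpolation=cv2.INTER_CUBIC));st()"
```

```text
t 19.47 W [594.8 191.3 143.4] F [1.000e-01 1.547e+02 1.434e+02] yaw_y 86.2 tz [ 0.022  0.012 -1.   ] force fix [0.68, -0.6, 1.38] w 0.5 q [ 0.29  0.43  1.57  0.01  1.11 -1.22]
corner phi 23.8 R 107.3
24.0 [-0.001 -0.004  0.001]
21.0 [ 0.     0.014 -0.042]
18.0 [ 0.001  0.03  -0.086]
15.0 [ 0.002  0.043 -0.131]
12.0 [ 0.003  0.054 -0.176]
t 19.52 W [594.4 191.5 142.7] F [ -0.2 154.9 142.7] yaw_y 86.2 tz [ 0.021  0.012 -1.   ] force fix [0.13, 0.09, 0.43] w 0.5 q [ 0.29  0.43  1.57  0.01  1.11 -1.22]
```

View pics/scene23.png

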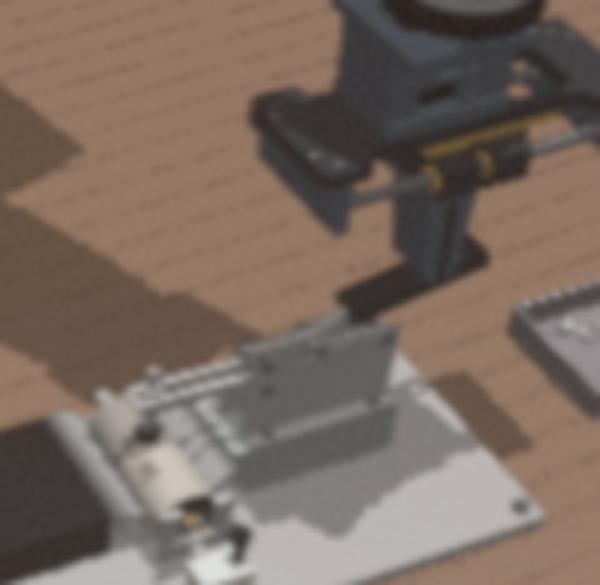

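>>> move_arm:
  deltas:
    - {"wx": 0,"wy": 0,"wz": 0,"dx": 0,"dy": 0.005,"dz": -0.014,"claw": -1}
    - {"wx": 0,"wy": 0,"wz": 0,"dx": 0,"dy": 0.01,"dz": -0.028,"claw": -1}
    - {"wx": 0,"wy": 0,"wz": 0,"dx": 0,"dy": 0.015,"dz": -0.042,"claw": -1}

```text
t: 19.77
ee_pos: [594.5, 193.5, 137.6]
eef_rot: [0.033, 0.999, 0.007, 0.01]
contact_force: [-1.2, -2.0, 5.6]
width: 0.6
```

```bash
python3 arc.py 21 12 4 107
```

```text
t 19.77 W [594.5 193.5 137.6] F [ -0.3 156.8 137.6] yaw_y 86.2 tz [ 0.021  0.013 -1.   ] force fix [-1.03, -2.05, 5.61] w 0.6 q [ 0.29  0.44  1.58  0.01  1.1  -1.21]
corner phi 20.5 R 107.1
21.0 [ 0.002 -0.004  0.006]
18.0 [ 0.004  0.012 -0.038]
15.0 [ 0.004  0.025 -0.082]
12.0 [ 0.005  0.036 -0.128]
```

>>> move_arm:
  deltas:
    - {"wx": 0,"wy": 0,"wz": 0,"dx": 0,"dy": 0.004,"dz": -0.012,"claw": -1}
    - {"wx": 0,"wy": 0,"wz": 0,"dx": 0,"dy": 0.007,"dz": -0.022,"claw": -1}

```text
t: 19.93
ee_pos: [594.7, 193.8, 136.8]
eef_rot: [0.033, 0.999, 0.006, 0.011]
contact_force: [-4.7, -4.2, 14.5]
width: 0.4
```

```bash
python3 -c "
from h import *
st()
im,K,D,T=cam('scene');cv2.imwrite('pics/scene24.png',cv2.resize(im[130:260,310:430],None,fx=5,fy=4.5,interpolation=cv2.INTER_CUBIC));st()"
```

```text
t 19.93 W [594.7 193.8 136.8] F [ -0.2 157.1 136.8] yaw_y 86.2 tz [ 0.022  0.012 -1.   ] force fix [-4.38, -4.54, 14.46] w 0.4 q [ 0.29  0.44  1.58  0.01  1.1  -1.21]
t 19.98 W [594.6 193.7 136.9] F [ -0.2 157.1 136.9] yaw_y 86.2 tz [ 0.022  0.012 -1.   ] force fix [-2.87, -3.8, 10.41] w 0.4 q [ 0.29  0.44  1.58  0.01  1.1  -1.21]
```

View pics/scene24.png

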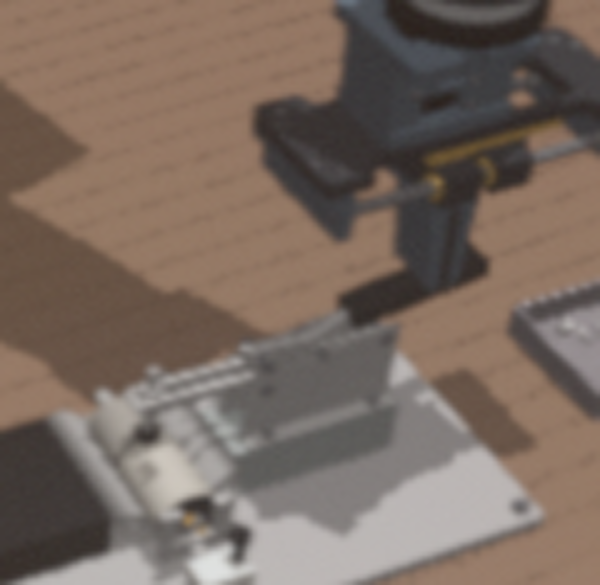

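It has stopped moving at z = 136.8 while the force rose to 14 N. That is above the 8 N of handle travel and at the expected end angle (~20°), so this is the hard stop. I'll lift away and check.

>>> move_arm:
  deltas:
    - {"wx": 0,"wy": 0,"wz": 0,"dx": 0,"dy": -0.01,"dz": 0.05,"claw": -1}
    - {"wx": 0,"wy": 0,"wz": 0,"dx": 0,"dy": -0.01,"dz": 0.25,"claw": -1}
    - {"wx": 0,"wy": 0,"wz": 0,"dx": 0,"dy": -0.01,"dz": 0.6,"claw": -1}
    - {"wx": 0,"wy": 0,"wz": 0,"dx": 0,"dy": 0,"dz": 0.9,"claw": -1}
    - {"wx": 0,"wy": 0,"wz": 0,"dx": 0,"dy": 0.1,"dz": 1,"claw": -1}

```text
t: 20.4
ee_pos: [597.0, 205.2, 263.5]
eef_rot: [0.034, 0.999, 0.007, 0.016]
contact_force: [1.0, 0.9, 0.5]
width: 0.2
```

>>> move_arm:
  deltas:
    - {"wx": 0,"wy": 0,"wz": 0,"dx": -0.3,"dy": 0.3,"dz": 0.2,"claw": -1}
    - {"wx": 0,"wy": 0,"wz": 0,"dx": -0.5,"dy": 0.6,"dz": 0.2,"claw": -1}
    - {"wx": 0,"wy": 0,"wz": 0,"dx": -0.8,"dy": 0.9,"dz": 0.2,"claw": -1}
    - {"wx": 0,"wy": 0,"wz": 0,"dx": -1,"dy": 1,"dz": 0.2,"claw": -1}
    - {"wx": 0,"wy": 0,"wz": 0,"dx": -1,"dy": 1,"dz": 0.2,"claw": -1}
    - {"wx": 0,"wy": 0,"wz": 0,"dx": -1,"dy": 1,"dz": 0.2,"claw": -1}

```text
t: 20.9
ee_pos: [474.9, 326.9, 288.1]
eef_rot: [0.032, 0.999, 0.008, 0.016]
contact_force: [-0.1, -0.4, -0.2]
width: 0.5
```

```bash
python3 -c "
from h import *
st()
im,K,D,T=cam('scene');cv2.imwrite('pics/scene25.png',cv2.resize(im[150:270,290:430],None,fx=5,fy=5,interpolation=cv2.INTER_CUBIC))
im,K,D,T=cam('top');cv2.imwrite('pics/top25.png',cv2.resize(im[115:215,230:390],None,fx=5,fy=5,interpolation=cv2.INTER_CUBIC))
cv2.imwrite('pics/top25f.png',im)
print(((proj(toW([[0,176,141]]),K,D,T)-[230,115])*5).round(0))"
```

```text
t 20.9 W [474.9 326.9 288.1] F [-128.8  281.7  288.1] yaw_y 86.4 tz [ 0.032  0.015 -0.999] force fix [-0.1, -0.43, -0.24] w 0.5 q [ 0.59  0.27  1.45 -0.01  1.38 -0.92]
[[ 49. 189.]]
```

View pics/scene25.png

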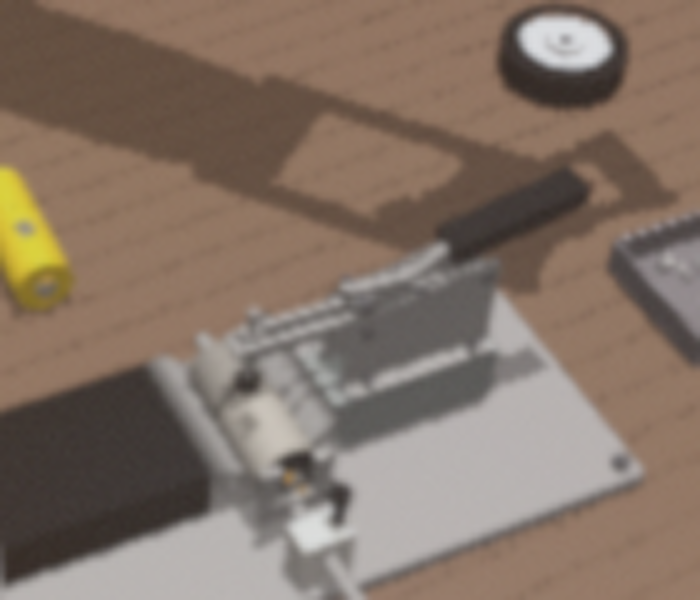

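View pics/top25.png

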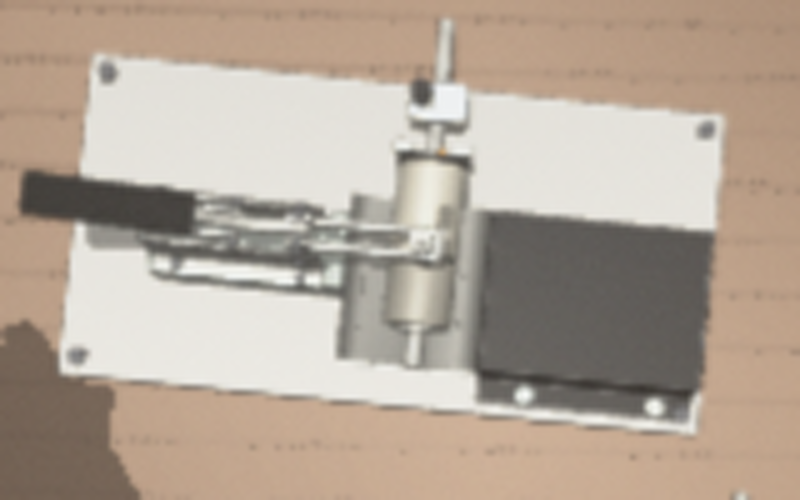

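View pics/top25f.png

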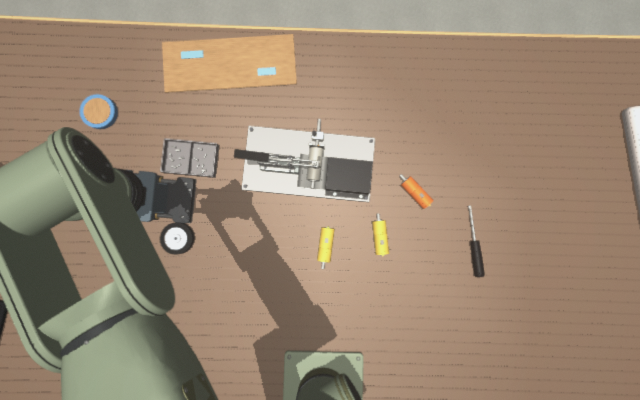

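Locked: the handle lies down with its end point where predicted, (49,189) in the top crop. The foot is on the motor's top at mid-vee, the rear is still against the prongs, and all bystanders are at their starting pixels. Handing in.

```bash
python3 -c "
from h import *
print(manip.job_done()); st()"
```

```text
the job is handed in; nothing more can be done
None
the job is handed in; nothing more can be done
```

The gearmotor is in the vee with its rear against the end stop, and the toggle clamp is locked on it. I handed the job in at about 21 s, and no verdict was reported.

- **Rolling in:** I rolled the motor along the deck with two open fingers, which also took out its skew. Forces stayed around 1 N. It dropped into the vee on its own.
- **Sliding to the stop:** I slid it endways with the fingers either side of the shaft, at about 2 N. It stopped at a rear position of about x = 50, where the force rose to about 5 N with no further movement. I then let go straight backwards. The stop looked to be at x = 42–44 in the pictures, so I relied on touch instead.
- **Clamping:** I swung the handle down its arc to the hard stop, then lifted the arm clear.

**Last checks**
- The handle stayed down after release, and its end is where the locked position should be.
- The foot is on the motor's top at mid-vee, and the motor is straight with its rear still at the prongs.
- The drive wheel, tray, screwdriver and look-alikes are where they started, and the robot touches nothing.

**What was not ideal:** pushing the handle gave two brief peaks of about 15 N, above its 2–8 N working range. One came at first contact and the other against the hard stop.

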